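# Balance check of turntable pulleys on the knife edges

## Robot

A 6-joint arm with a two-finger parallel gripper is mounted at the origin on the work surface. World frame = base frame: x ahead of the robot, y to its left, z up, the work surface at z = 0. Lengths are in m, angles in degrees, forces in N, time in s.
With the tool pointing down it reaches from about 0.4 to 0.825 m from the base axis. Payload 7 kg.
Tool frame: the origin (TCP) lies at the very end of the fingers, on their centre line; the grasp point (between the pads) lies 19 mm behind it; x points along the fingers, z is the direction in which the jaws open and shut, and the axes are right-handed (so a half turn about x gives the same grasp; the last joint's range is limited). The gripper opens to 88 mm and grips with 3 to 60 N. Pads are 19 mm wide; open, the fingers measure 130 mm over their backs; the gripper's body (78 mm by 193 mm) begins 47 mm behind the grasp point.
Start: joints at [-58.264, 20.546, 0.682, 0, -70.136, -16.507], TCP at [0.177, -0.651, 0.227] pointing down, gripper open.
Joint ranges: [-176.03, 176.03], [-82.01, 121.73], [-58.28, 71.71], [-173.87, 95.51], [-174.79, -0.11], [-173.66, 173.66]. Speed limits (degrees/s): [136.94, 136.94, 172.46, 180, 180, 180].

## Interface

Orientations are given as [roll, pitch, yaw] about the fixed x, y, z axes, in that order (R = Rz(yaw) Ry(pitch) Rx(roll)).
In Python, from plant import * gives the robot as it stands.
- The arm moves only by the tool arm_command, never from a script. Its argument "commands" is one flat list of numbers, 5 for each row, row after row: the shift along the tool's x, y, z in mm, then the turn about the tool's x in degrees, then the opening in per cent of the stroke, from 0 (shut) to 100 (fully open). A call has 1 to 5 rows; each row shifts and turns the pose as measured when the row begins, along the tool's axes as they then stand; what a row does not reach is not made up. A row lasts 1/8 s, in which the tool goes at most 62.5 mm and 10.7 degrees, less where a joint would pass 70% of its speed; a pose out of reach is approached as far as the arm can. A call is refused whole if a number of a shift passes 62.5 or a number of a turn 10.7, either way. A call with a gripper value outside its range is refused whole. The fingers move at their own pace and stop on an object; the grip force is fixed at half the most. Time passes only in rows, so rows that do not move let the fingers close. It gives the time, the measured TCP pose, the force and the opening at its end, in the units of the state.
- get_obs(): the state, without advancing time (a new reading comes with each control period).
- snapshot(name): name is "scene" or "top"; returns a dict with "frame" (384x512x3 uint8, blue, green, red), "fov_y" (degrees; the focal length in pixels is half the picture's height over the tangent of half this angle, whatever the lens; pixels are square), "cx", "cy" (the principal point, pixels), "world_to_cam" (4x4, takes a point from world to camera coordinates). Camera axes: x right, y up, looking along -z (the intrinsics and any distortion apply to the point x, -y, -z); pixel columns grow to the right and rows downward; lengths in m; the calibration is good to about 2 mm. A picture is of the moment at which its call begins. There is no depth.
- close_job(): hands the job in, once; it reports no verdict.
The state is a dict: "clock": time; "joint_pos": joint angles; "qvel": joint speeds; "tau": joint torques, N m; "tool_pos": TCP position; "orientation": TCP orientation; "force": force on the tool from outside, world axes, zero at the start; "moment": the same for the moment, N m; "opening": finger opening in m.
Only numpy, scipy, OpenCV 4.12 (cv2) and the standard library are available. Lean on these libraries where they do the work, as an engineer would, in place of code of your own. Each camera call takes 0.05 s, during which the arm holds its last target. There are 200 camera calls.

## Task

Level the balancing stand with its black knob until the red needle stands on the green mark. Then check the two pulleys from the yellow-lined cradles one at a time: lay the spindle across the knife edges with the orange line uppermost, let go and watch for a second, then seat it just as it came to rest: in a green cradle if it stayed put, the line still uppermost, or in a red cradle if its heavy side swung down, turning the line away. Keep the stand level, leave the spare pulleys in the grey-lined cradles and everything else on the bench alone, and let no pulley fall onto the bench.

Things in the scene. Friction and masses are not known exactly. Their poses are not given: they have to be found in the camera images.
- pulley_a: Aluminium grooved pulley, 56 dia x 20 wide, flat faces, on a steel spindle 10 dia x 88 long; hub 14 dia, reaching 19 from the centre each side; about 0.19 kg. Origin: the pulley's centre. x axis along the spindle; the orange line across rim and faces lies where the z axis points (uppermost at the start). All four look alike; balance cannot be seen.
- pulley_b: Aluminium grooved pulley, 56 dia x 20 wide, flat faces, on a steel spindle 10 dia x 88 long; hub 14 dia, reaching 19 from the centre each side; about 0.19 kg. Origin: the pulley's centre. x axis along the spindle; the orange line across rim and faces lies where the z axis points (uppermost at the start). All four look alike; balance cannot be seen.
- pulley_c: Aluminium grooved pulley, 56 dia x 20 wide, flat faces, on a steel spindle 10 dia x 88 long; hub 14 dia, reaching 19 from the centre each side; about 0.19 kg. Origin: the pulley's centre. x axis along the spindle; the orange line across rim and faces lies where the z axis points (uppermost at the start). All four look alike; balance cannot be seen.
- pulley_d: Aluminium grooved pulley, 56 dia x 20 wide, flat faces, on a steel spindle 10 dia x 88 long; hub 14 dia, reaching 19 from the centre each side; about 0.19 kg. Origin: the pulley's centre. x axis along the spindle; the orange line across rim and faces lies where the z axis points (uppermost at the start). All four look alike; balance cannot be seen.
- due_0 (a point): Yellow-lined cradle of the white queue rack: a pulley due for checking lies in it at the start. Point on the axis of a spindle lying in this cradle, half-way between its two V notches (a pulley's centre goes here): 42 above the bench. x axis along the spindle. The notches are 45 degree Vs 25 wide at the mouth and 68 apart, their tips 5 above the axis; next cradle 62 to the side along y.
- due_1 (a point): The end yellow-lined cradle of the queue rack: holds the other pulley due for checking. Point on the axis of a spindle lying in this cradle, half-way between its two V notches (a pulley's centre goes here): 42 above the bench. x axis along the spindle. The notches are 45 degree Vs 25 wide at the mouth and 68 apart, their tips 5 above the axis; next cradle 62 to the side along y.
- spare_0 (a point): Grey-lined cradle at the far end of the queue rack: holds a spare pulley that stays where it is. Point on the axis of a spindle lying in this cradle, half-way between its two V notches (a pulley's centre goes here): 42 above the bench. x axis along the spindle. The notches are 45 degree Vs 25 wide at the mouth and 68 apart, their tips 5 above the axis; next cradle 62 to the side along y.
- spare_1 (a point): The other grey-lined cradle of the queue rack: holds a spare pulley that stays where it is. Point on the axis of a spindle lying in this cradle, half-way between its two V notches (a pulley's centre goes here): 42 above the bench. x axis along the spindle. The notches are 45 degree Vs 25 wide at the mouth and 68 apart, their tips 5 above the axis; next cradle 62 to the side along y.
- ok_0 (a point): First cradle of the green rack, for sound pulleys; empty at the start. Point on the axis of a spindle lying in this cradle, half-way between its two V notches (a pulley's centre goes here): 42 above the bench. x axis along the spindle. The notches are 45 degree Vs 25 wide at the mouth and 68 apart, their tips 5 above the axis; next cradle 62 to the side along y.
- ok_1 (a point): Second cradle of the green rack, empty at the start. Point on the axis of a spindle lying in this cradle, half-way between its two V notches (a pulley's centre goes here): 42 above the bench. x axis along the spindle. The notches are 45 degree Vs 25 wide at the mouth and 68 apart, their tips 5 above the axis; next cradle 62 to the side along y.
- reject_0 (a point): First cradle of the red rack, for rejects; empty at the start. Point on the axis of a spindle lying in this cradle, half-way between its two V notches (a pulley's centre goes here): 42 above the bench. x axis along the spindle. The notches are 45 degree Vs 25 wide at the mouth and 68 apart, their tips 5 above the axis; next cradle 62 to the side along y.
- reject_1 (a point): Second cradle of the red rack, empty at the start. Point on the axis of a spindle lying in this cradle, half-way between its two V notches (a pulley's centre goes here): 42 above the bench. x axis along the spindle. The notches are 45 degree Vs 25 wide at the mouth and 68 apart, their tips 5 above the axis; next cradle 62 to the side along y.
- ways (a point): Balancing stand: two parallel upright knife edges (steel blades), tops 73 above the bench, 60 apart. Point midway at the height of a spindle's axis lying on them: 78. x axis along the spindle, across the edges; y along the edges, usable 55 either way, up to brass stop pins 8 dia, 8 above the axis. The bed is pivoted under this point and tilts along y; the pulley clears the bed by 12.
- test (a point): The same point. On the level edges a sound pulley stays as it was set down (line within 0.1 rad). One with an off-centre mass, set down with the orange line uppermost, turns by about 2 rad within half a second, rolling some 10 along the edges to one side or the other, swings a little and within about 1 s rests with its heavy side down and the line about 2 rad from uppermost.
- needle (a joint): Red needle of the stand's level gauge, rad: 0 = on the middle of the green mark, bed level; positive anticlockwise from above. The mark spans -0.1 to 0.1. Starts off the mark at 0.45 to 1.0. The gauge is black with a white face, 60 dia, lies flat 90 from 'ways' along its +x, face 46 above the bench; the needle points along that +x when on the mark.
- knob (a joint): Levelling knob of the stand, rad, positive anticlockwise from above, range -1.6 to 1.6: moves a cam that tilts the bed (0.05 rad a rad, positive lifts the knob's end) and with it the needle (0.8 rad a rad); stays where it is left (friction about 0.05 N m).
- knob_grip (a point): Grip of the levelling knob: a black bar 40 long x 14 thick x 28 high on a 40 dia disc, with a white line on top; this point is in the middle of the bar, 65 above the bench and 13 under the bar's top, 118 from 'ways' along its +y. The bar runs along this point's x axis and turns with the knob.
- dish_stack_mid (a point): Bystander: stack of five clear dishes with amber filling, 90 dia x 70 high. Point at its middle.
- dish_single_mid (a point): Bystander: one clear dish with amber filling, 90 dia x 13 high. Point at its middle.
- label_roll_mid (a point): Bystander: roll of white labels lying flat, 72 dia x 30 high. Point at its middle.
- hex_driver_mid (a point): Bystander: screwdriver with blue handle, 190 long, handle 26 dia, lying along x. Point at its middle.
- marker_mid (a point): Bystander: black marker pen with red cap, 120 x 13 x 13, lying along x. Point at its middle.
- wash_bottle_mid (a point): Bystander: white bottle with blue cap, 60 dia x 170 high. Point at its middle.
- screw_jar_mid (a point): Bystander: grey jar with black lid, 48 dia x 60 high. Point at its middle.
There are look-alikes about, which are no part of the job. Of the things that look like the part that bears ok_0, the larger one is meant.

How it is judged:
By the outcome, as a careful person would: the job done as asked, in the order asked, and still so for the second after the job is handed in, with the robot touching nothing.
It also fails if it takes over 72 s, if anything falls off the work surface, if the arm or the gripper's body presses on something with over 40 N, if the wrist force passes 120 N, or if a joint passes its speed limit or range.

## Working session

There is one attempt and no reset: what is moved stays moved. The work goes in short steps, Python scripts to look and compute and a tool call to move; the robot and the scene stay as the last step left them, time stands still between calls to the robot, and variables do not carry over. Pictures are saved under pics/ and viewed, about 8 in all and at most 12, crops included, and the job is handed in when it is done.

Besides the shell and the picture viewer there is one more tool, called after ">>>" as name(argument=value, ...) on one line, values as JSON. arm_command: Moves the arm, as the interface text tells. Its arguments: {"type":"object","properties":{"commands":{"type":"array"}},"required":["commands"]}

```bash
ls; mkdir -p pics; python3 - <<'E'
from plant import *
import cv2
for n in("scene","top"):
    s=snapshot(n); cv2.imwrite(f"pics/{n}0.png",s["frame"]); print(n,s["fov_y"],s["cx"],s["cy"],s["world_to_cam"],[k for k in s])
    import pickle; pickle.dump(s,open(n+"0.pkl","wb"))
print(get_obs())
E
```

```text
pics
scene 43.19678193348836 252.33835047342072 193.47107647027264 [[ 0.7729211   0.63431716  0.01532023 -0.49157084]
 [-0.51340209  0.6110322   0.60254289  0.21334966]
 [ 0.37284215 -0.47358355  0.79793944 -1.7150032 ]
 [ 0.          0.          0.          1.        ]] ['frame', 'fov_y', 'cx', 'cy', 'world_to_cam']
top 56.966755067620454 256.552660546335 189.5975688463726 [[-0.02247508 -0.99963047 -0.0152906   0.06335703]
 [ 0.99239538 -0.02415863  0.12069702 -0.56413316]
 [-0.12102182 -0.01246165  0.99257162 -1.09695848]
 [ 0.          0.          0.          1.        ]] ['frame', 'fov_y', 'cx', 'cy', 'world_to_cam']
{'clock': 0.1, 'joint_pos': array([-5.82644232e+01,  2.05877457e+01,  6.39990858e-01, -1.96926278e-02,
       -7.01371011e+01, -1.65057514e+01]), 'qvel': array([-0.02997424,  0.04769172,  0.15161462,  0.10555385,  0.03038226,
        0.01392457]), 'tau': array([-6.38040674e-04, -5.84164345e+01,  2.93754065e+01,  7.01557070e+00,
        1.01825219e-02, -5.01000056e-05]), 'tool_pos': array([ 0.17717192, -0.65087431,  0.22571291]), 'orientation': array([  4.19973895,  89.91314735, 109.42285963]), 'force': array([-0.53127001, -0.85039223, -0.32620792]), 'moment': array([-0.01852783,  0.02025161, -0.02596158]), 'opening': 0.08778613783561864}
```

View pics/scene0.png

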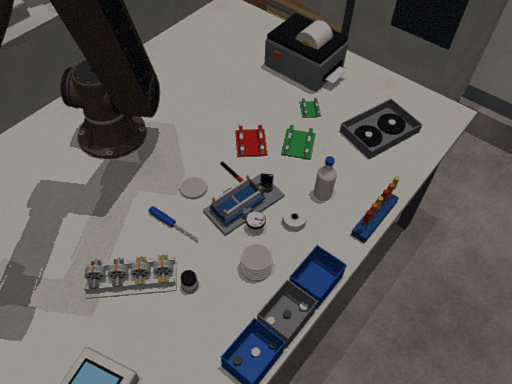

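View pics/top0.png

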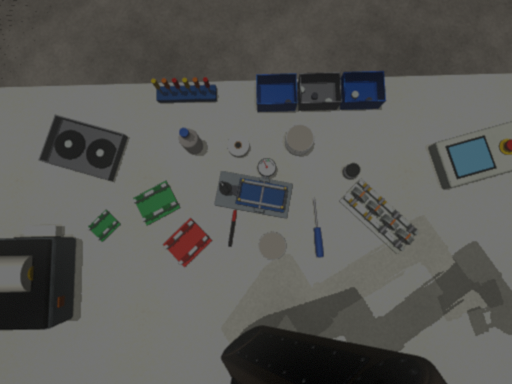

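The scene picture shows the queue rack around (130,275), the stand at (245,203), the red rack at (251,141) and two green things: (298,142) and a small one at (310,108). In the top picture these are the rack at (380,215), stand (253,193), gauge (267,167), knob (225,187), red (187,242), and green candidates (157,202) and (104,226). The larger one, (157,202), should be the ok rack. I'll check that in the crops.

```bash
python3 - <<'E'
import cv2,pickle
t=pickle.load(open("top0.pkl","rb"))["frame"];s=pickle.load(open("scene0.pkl","rb"))["frame"]
a=cv2.resize(t[150:270,80:290],None,fx=3.8,fy=3.8,interpolation=cv2.INTER_CUBIC)
cv2.imwrite("pics/c1.png",a)
import numpy as np
b=cv2.resize(t[170:260,330:425],None,fx=6,fy=6,interpolation=cv2.INTER_CUBIC)
cv2.imwrite("pics/c2.png",b)
c=cv2.resize(s[90:305,80:340],None,fx=3,fy=2.75,interpolation=cv2.INTER_CUBIC)
c=cv2.resize(s[90:300,80:345],None,fx=2.8,fy=2.8,interpolation=cv2.INTER_CUBIC);cv2.imwrite("pics/c3.png",c)
E
```

```text
(no output)
```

View pics/c1.png

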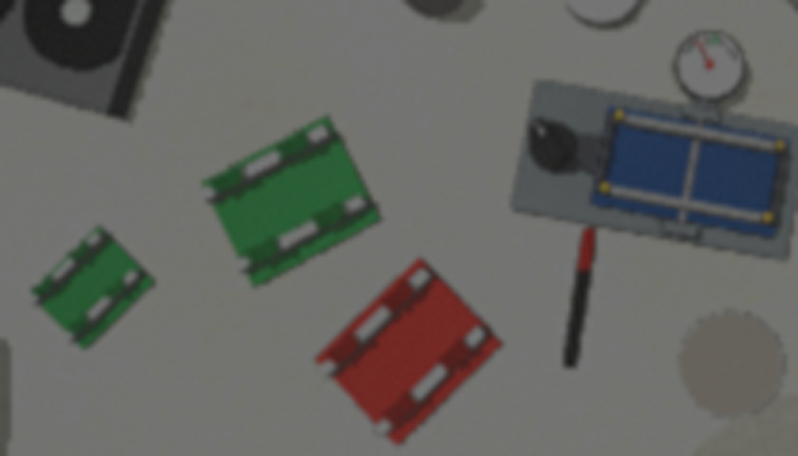

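View pics/c2.png

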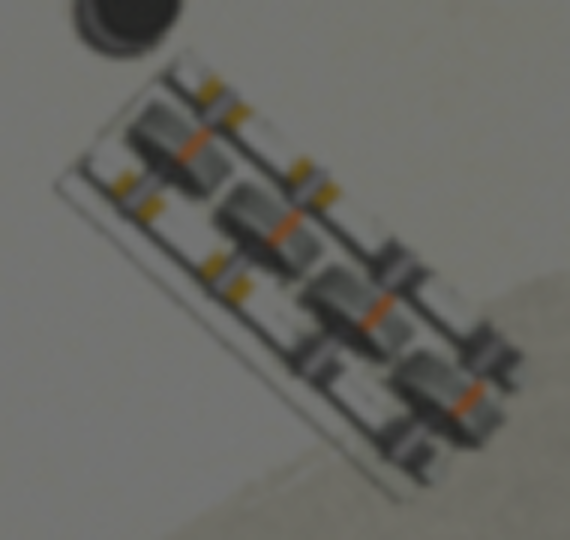

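View pics/c3.png

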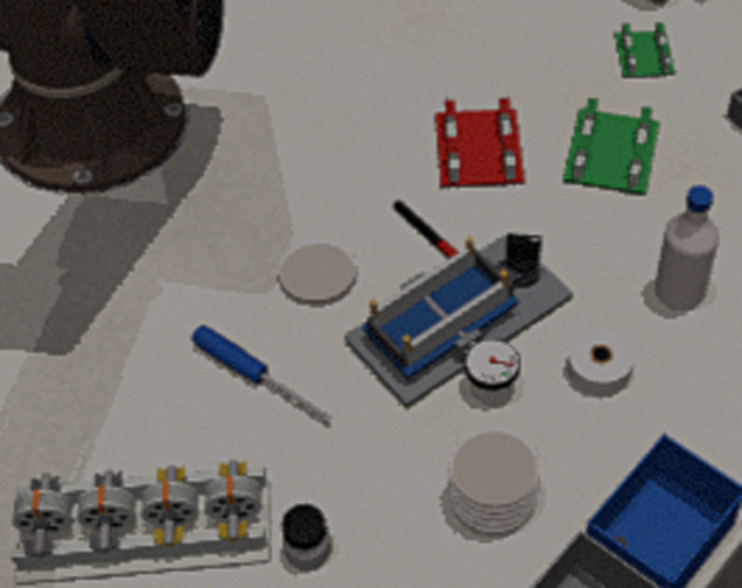

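```bash
cat > h.py <<'E'
import numpy as np,cv2
def proj(s,P):
    P=np.atleast_2d(P);w=np.asarray(s["world_to_cam"]);c=P@w[:3,:3].T+w[:3,3]
    f=s["frame"].shape[0]/2/np.tan(np.radians(s["fov_y"])/2)
    return np.c_[s["cx"]+f*c[:,0]/-c[:,2],s["cy"]+f*-c[:,1]/-c[:,2]]
def H(s,z):  # world xy(at z) -> pixel
    q=np.float32([[0,-.6],[.8,-.6],[.8,.6],[0,.6]])
    return cv2.getPerspectiveTransform(q,np.float32(proj(s,np.c_[q,np.full(4,z)])))
def back(s,uv,z): return cv2.perspectiveTransform(np.float64([np.atleast_2d(uv)]),np.linalg.inv(H(s,z).astype(float)))[0]
def tile(s,c,z,size,px):  # rectified: up = +x, left = +y, grid every 20 mm
    k=px/size # px per m
    A=np.array([[0,-1/k,c[0]+size/2],[-1/k,0,c[1]+size/2],[0,0,1]])
    im=cv2.warpPerspective(s["frame"],H(s,z)@A,(px,px),flags=cv2.WARP_INVERSE_MAP|cv2.INTER_CUBIC)
    im=cv2.convertScaleAbs(im,alpha=1.7)
    for g in np.arange(-2,2,.02):
        r=(c[0]+size/2-g)*k;q=(c[1]+size/2-g)*k
        if 0<=r<px: cv2.line(im,(0,int(r)),(6,int(r)),(255,0,255),1);cv2.putText(im,f"{g*1000:.0f}",(8,int(r)+4),0,.33,(255,0,255),1)
        if 0<=q<px: cv2.line(im,(int(q),px-6),(int(q),px),(255,0,255),1);cv2.putText(im,f"{g*1000:.0f}",(int(q)-9,px-8),0,.33,(255,0,255),1)
    return im
E
python3 - <<'E'
import pickle
from h import *
t=pickle.load(open("top0.pkl","rb"));s=pickle.load(open("scene0.pkl","rb"))
off=lambda o,k,p:[o[0]+p[0]/k,o[1]+p[1]/k]
C={}
for n,o,k,p,z in[("green",(80,150),3.8,(281,199.5),.047),("red",(80,150),3.8,(408,352),.047),("stand",(80,150),3.8,(690,165),.073),("queue",(330,170),6,(283,260),.047)]:
    C[n]=back(t,off(o,k,p),z)[0];print(n,C[n],back(t,off(o,k,p),0)[0])
m=lambda n,z,sz:np.vstack([tile(t,C[n],z,sz,300),tile(s,C[n],z,sz,300)])
cv2.imwrite("pics/m1.png",np.hstack([m("green",.047,.15),m("red",.047,.15)]))
c=C["stand"]+[.02,.03]
cv2.imwrite("pics/m2.png",np.hstack([tile(t,c,.075,.26,400),tile(s,c,.075,.26,400)]))
c=C["queue"]
cv2.imwrite("pics/m3.png",np.hstack([tile(t,c,.047,.27,400),tile(s,c,.047,.27,400)]))
E
```

```text
green [0.53075673 0.37537264] [0.53508265 0.38972975]
red [0.40280826 0.26921753] [0.40172078 0.27908329]
stand [0.54853373 0.0344242 ] [0.55660996 0.03431578]
queue [ 0.48019099 -0.3246976 ] [ 0.48237752 -0.33995997]
```

View pics/m1.png

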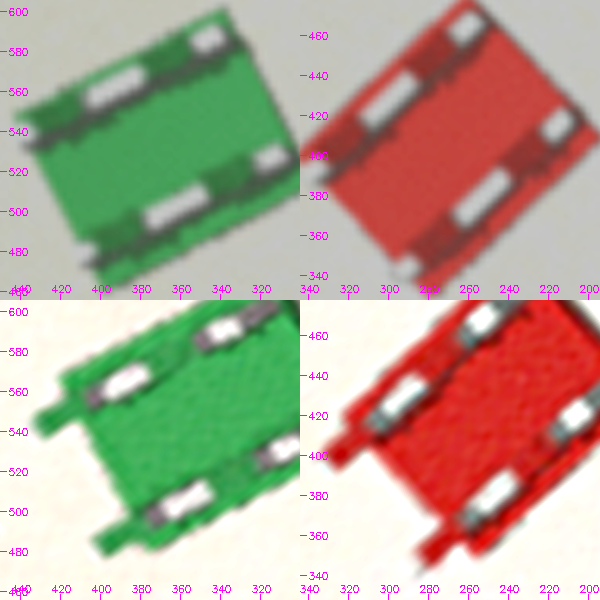

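View pics/m2.png

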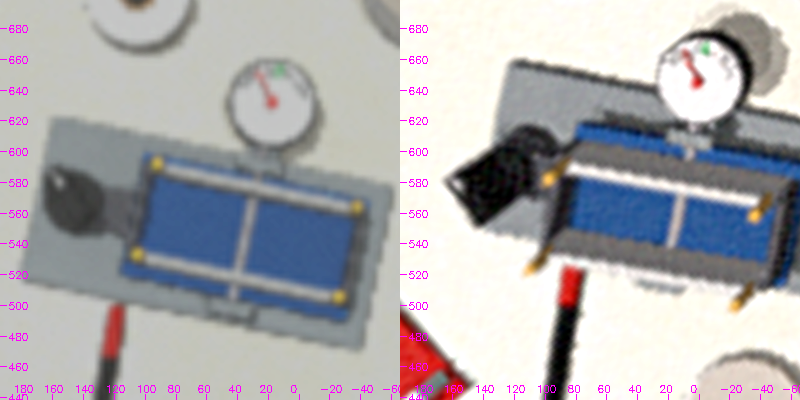

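View pics/m3.png

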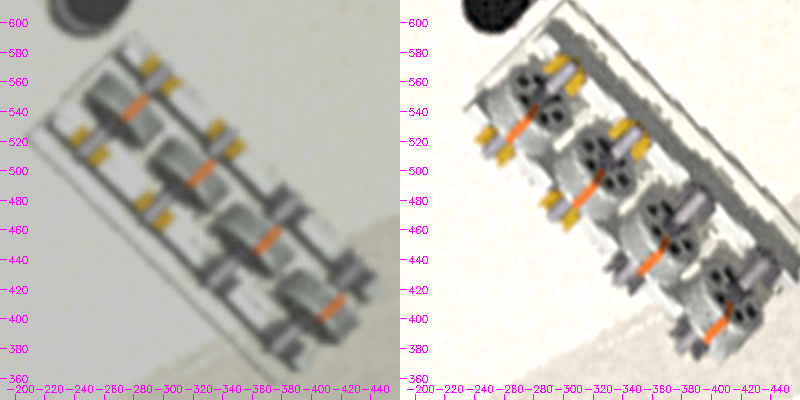

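The two views show:
- **Green and red racks** (150 mm tiles): white plate tops between the notches. On green they are at (116,89) and (177,207) from above, and (125,82) and (180,202) from the scene camera. On red they are at (390,100) and (484,195).
- **Green candidates:** (157,202) in the top picture is about 110 mm long, against about 80 mm for the look-alike at (104,226). The larger one fits ok_0.
- **Stand:** brass pins at (158,163), (357,207), (138,254), (339,297). The needle is off the mark, anticlockwise of it.
- **Queue rack:** yellow cradles at the upper-left end.

Next I triangulate these points.

```bash
cat >> h.py <<'E'
def tri(t,s,ut,us):
    out=[]
    for a,b in zip(np.atleast_2d(ut),np.atleast_2d(us)):
        A=[];B=[]
        for c,u in((t,a),(s,b)):
            w=np.asarray(c["world_to_cam"]);o=-w[:3,:3].T@w[:3,3]
            d=np.r_[back(c,u,0)[0],0]-o;d/=np.linalg.norm(d);P=np.eye(3)-np.outer(d,d);A.append(P);B.append(P@o)
        X=np.linalg.solve(sum(A),sum(B));out.append(np.r_[X,np.linalg.norm(A[0]@X-B[0])])
    return np.array(out)
E
python3 - <<'E'
import pickle
from h import *
np.set_printoptions(precision=4,suppress=True)
t=pickle.load(open("top0.pkl","rb"));s=pickle.load(open("scene0.pkl","rb"))
def px(c,cam,z,size,n,pts): # tile px->image px
    k=n/size;pts=np.array(pts,float);w=np.c_[c[0]+size/2-pts[:,1]/k,c[1]+size/2-pts[:,0]/k,np.full(len(pts),z)]
    return proj(cam,w)
G=(.53075673,.37537264);R=(.40280826,.26921753);S=(.56853373,.0644242);Q=(.48019099,-.3246976)
def do(n,c,z,sz,m,a,b):
    X=tri(t,s,px(c,t,z,sz,m,a),px(c,s,z,sz,m,b));print(n);print(X);print("mean",X.mean(0));return X
do("green",G,.047,.15,300,[(116,89),(177,207)],[(125,82),(180,202)])
do("red",R,.047,.15,300,[(90,100),(184,195)],[(102,95),(194,195)])
do("pins",S,.075,.26,400,[(158,163),(357,207),(138,254),(339,297)],[(150,178),(355,215),(133,267),(338,302)])
do("due pads (pairs)",Q,.047,.27,400,[(159,75),(225,139),(89,146),(155,210)],[(166,75),(229,140),(94,143),(160,210)])
# orange by colour
for n,cam in(("top",t),("scene",s)):
    h=cv2.cvtColor(cv2.GaussianBlur(cam["frame"],(0,0),.5),cv2.COLOR_BGR2HSV)
    for nm,lo,hi in(("orange",(4,120,60),(14,255,255)),("yellow",(20,120,60),(32,255,255))):
        mk=cv2.inRange(h,lo,hi);k,_,st,ce=cv2.connectedComponentsWithStats(mk)
        print(n,nm,[(st[i,4],ce[i].round(1).tolist()) for i in range(1,k) if st[i,4]>3])
m=lambda c,z,sz:np.hstack([tile(t,c,z,sz,390),tile(s,c,z,sz,390)])
cv2.imwrite("pics/k.png",np.vstack([m((.577,.145),.078,.07)[:300],m((.63,.015),.046,.08)[:300]]))
E
```

```text
green
[[0.5618 0.3942 0.0401 0.0005]
 [0.5027 0.3632 0.0433 0.0003]]
mean [0.5322 0.3787 0.0417 0.0004]
red
[[0.4269 0.2999 0.0398 0.0013]
 [0.3789 0.2516 0.043  0.0018]]
mean [0.4029 0.2758 0.0414 0.0016]
pins
[[ 0.5897  0.09    0.0879  0.0014]
 [ 0.5624 -0.0382  0.0806  0.0013]
 [ 0.5313  0.1028  0.0853  0.0017]
 [ 0.5046 -0.0264  0.0784  0.0009]]
mean [0.547  0.0321 0.083  0.0013]
due pads (pairs)
[[ 0.5639 -0.2995  0.043   0.0017]
 [ 0.5207 -0.3431  0.0452  0.0012]
 [ 0.5167 -0.2513  0.0423  0.0005]
 [ 0.4728 -0.2961  0.044   0.0012]]
mean [ 0.5185 -0.2975  0.0436  0.0011]
top orange [(np.int32(23), [194.7, 79.4]), (np.int32(22), [163.6, 80.2]), (np.int32(6), [507.2, 141.5]), (np.int32(9), [361.8, 193.8]), (np.int32(9), [376.8, 207.8]), (np.int32(11), [392.3, 221.9]), (np.int32(10), [407.7, 236.1]), (np.int32(9), [58.0, 302.0])]
top yellow [(np.int32(22), [153.1, 80.5]), (np.int32(20), [184.2, 79.8]), (np.int32(86), [504.0, 147.0]), (np.int32(5), [364.4, 184.8]), (np.int32(5), [368.8, 188.8]), (np.int32(4), [379.5, 198.0]), (np.int32(4), [350.0, 200.5]), (np.int32(7), [384.0, 202.0]), (np.int32(8), [354.5, 204.5]), (np.int32(7), [365.0, 214.0]), (np.int32(7), [369.0, 218.0]), (np.int32(24), [28.6, 274.0])]
scene orange [(np.int32(42), [277.5, 54.7]), (np.int32(48), [390.0, 188.3]), (np.int32(6), [383.0, 198.5]), (np.int32(51), [373.3, 208.7]), (np.int32(21), [161.7, 264.7]), (np.int32(18), [115.6, 267.5]), (np.int32(21), [138.7, 266.7]), (np.int32(20), [92.5, 269.4])]
scene yellow [(np.int32(31), [306.1, 42.6]), (np.int32(34), [395.4, 181.0]), (np.int32(50), [379.3, 201.3]), (np.int32(11), [166.0, 257.0]), (np.int32(12), [143.9, 259.2]), (np.int32(10), [159.8, 257.5]), (np.int32(11), [137.1, 259.4]), (np.int32(17), [159.4, 279.4]), (np.int32(16), [166.0, 278.5]), (np.int32(16), [136.2, 281.2]), (np.int32(15), [143.1, 280.6])]
```

View pics/k.png

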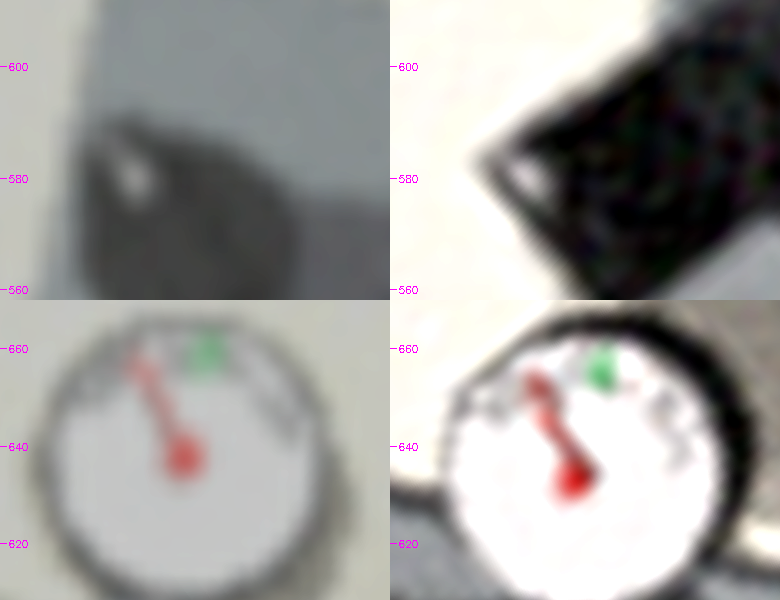

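The needle stands about 0.64 rad anticlockwise of the mark, so the knob is at about +0.8 rad. The white line on the knob bar is at (130,175) in the tile and runs roughly 35° in world terms. Now a helper to plan the moves.

```bash
cat > p.py <<'E'
import sys
from plant import *
from h import *
from scipy.spatial.transform import Rotation as Ro
np.set_printoptions(precision=4,suppress=True)
P=dict(knob=(.5722,.1494),ways=(.5477,.0340),due1=(.5403,-.2754),due0=(.4968,-.3196),green=(.532,.378),red=(.403,.275))
Y=dict(ways=-12,due=-45,green=28,red=44.3)
def st():
    o=get_obs();R=Ro.from_euler("xyz",o["orientation"],degrees=True).as_matrix()
    return o,R,np.degrees(np.arctan2(R[1,2],R[0,2]))
def plan(x,y,z,jaw,up=None,keep=False):
    """rows to reach; keep=True uses the jaw angle exactly, not modulo 180"""
    o,R,a=st();d=(a-jaw) # tool x down: +turn = clockwise
    d=(d+180)%360-180 if keep else (d+90)%180-90
    D=(np.array([x,y,z])-o["tool_pos"])*1000;n=int(max(np.ceil(np.linalg.norm(D)/58),np.ceil(abs(d)/10.5),1))
    print("clock %.2f pos"%o["clock"],o["tool_pos"],"jaw %.1f j6 %.1f F"%(a,o["joint_pos"][5]),o["force"],"open %.4f"%o["opening"],"| rows",n,"turn",round(d,1))
    for i in range(n):
        print((R.T@(D/n)).round(1),round(d/n,1)); R=R@Ro.from_euler("x",d/n,degrees=True).as_matrix()
    return o
def needle(show=False):
    for n in("top","scene"):
        s=snapshot(n);uv=proj(s,[[.636,.017,.046]])[0];c=(.636,.017);im=cv2.resize(tile_raw(s,c,.046,.07,280),None,fx=1,fy=1)
        h=im.astype(int);red=(h[...,2]-np.maximum(h[...,1],h[...,0]));gr=h[...,1]-np.maximum(h[...,2],h[...,0])
        res=[]
        for w in(red,gr):
            w=np.where(w>.35*w.max(),w,0).astype(float);yy,xx=np.mgrid[:280,:280];r2=np.hypot(xx-140,yy-140);w[r2>125]=0
            res.append((w,(w*xx).sum()/w.sum(),(w*yy).sum()/w.sum()))
        w,mx,my=res[0];C=np.cov(np.vstack([np.mgrid[:280,:280][1].ravel(),np.mgrid[:280,:280][0].ravel()]),aweights=w.ravel())
        e=np.linalg.eigh(C)[1][:,1];e=e*(-1 if e[1]>0 else 1)
        print(n,"needle world deg",np.degrees(np.arctan2(-e[0],-e[1])).round(1),"rel -12 rad",np.radians(np.degrees(np.arctan2(-e[0],-e[1]))+12).round(3),"green at",res[1][1:],"red c",mx,my)
def tile_raw(s,c,z,size,px):
    k=px/size;A=np.array([[0,-1/k,c[0]+size/2],[-1/k,0,c[1]+size/2],[0,0,1]])
    return cv2.warpPerspective(s["frame"],H(s,z)@A,(px,px),flags=cv2.WARP_INVERSE_MAP|cv2.INTER_CUBIC)
E
python3 - <<'E'
from p import *
import pickle
t=pickle.load(open("top0.pkl","rb"))
print(back(t,[[361.8,193.8],[376.8,207.8]],.070))
needle()
plan(.5722,.1494,.15,-55)
E
```

```text
[[ 0.5402 -0.274 ]
 [ 0.4961 -0.3172]]
top needle world deg 25.2 rel -12 rad 0.65 green at (np.float64(158.0555251641138), np.float64(48.56106400437637)) red c 134.69743737786462 122.8443329188133
scene needle world deg 21.4 rel -12 rad 0.582 green at (np.float64(161.38894169835234), np.float64(61.11433248838192)) red c 132.19852034525277 134.72639182932787
clock 0.20 pos [ 0.1772 -0.651   0.226 ] jaw 105.2 j6 -16.5 F [-0.194   1.382   0.4354] open 0.0879 | rows 16 turn -19.8
[  4.8 -37.   41.8] -1.2
[  4.8 -37.9  41. ] -1.2
[  4.8 -38.7  40.1] -1.2
[  4.8 -39.6  39.3] -1.2
[  4.8 -40.4  38.4] -1.2
[  4.8 -41.2  37.6] -1.2
[  4.8 -42.   36.7] -1.2
[  4.8 -42.8  35.7] -1.2
[  4.8 -43.6  34.8] -1.2
[  4.8 -44.3  33.9] -1.2
[  4.8 -45.   32.9] -1.2
[  4.8 -45.7  31.9] -1.2
[  4.8 -46.4  30.9] -1.2
[  4.8 -47.1  29.9] -1.2
[  4.8 -47.7  28.9] -1.2
[  4.8 -48.3  27.9] -1.2
```

>>> arm_command(commands=[0,-37,42,-1.2,50,0,-38,41,-1.2,50,0,-39,40,-1.2,50,0,-40,39,-1.2,50,0,-40,38,-1.2,50])

```text
clock: 0.82
tool_pos: [0.3027, -0.3971, 0.2234]
orientation: [15.4, 89.8, 126.5]
force: [1.7, 0.1, 0.9]
opening: 0.0456
```

>>> arm_command(commands=[0,-41,38,-1.2,50,0,-42,37,-1.2,50,0,-43,36,-1.2,50,0,-44,35,-1.2,50,0,-44,34,-1.2,50])

```text
clock: 1.45
tool_pos: [0.4295, -0.1379, 0.2251]
orientation: [-46.2, 89.8, 71.1]
force: [0.9, 0.2, 0.2]
opening: 0.0437
```

```bash
python3 -c "
from p import *
plan(.5722,.1494,.12,-55)"
```

```text
clock 1.45 pos [ 0.4295 -0.1379  0.2251] jaw 117.3 j6 -69.9 F [0.8742 0.2279 0.1855] open 0.0437 | rows 6 turn -7.7
[ 17.7 -43.   31.6] -1.3
[ 17.7 -43.7  30.7] -1.3
[ 17.7 -44.4  29.7] -1.3
[ 17.7 -45.1  28.7] -1.3
[ 17.7 -45.7  27.6] -1.3
[ 17.7 -46.3  26.6] -1.3
```

>>> arm_command(commands=[17,-43,32,-1.3,50,17,-44,31,-1.3,50,17,-44,30,-1.3,50,17,-45,29,-1.3,50,17,-46,28,-1.3,50])

```text
clock: 2.08
tool_pos: [0.5509, 0.1132, 0.1419]
orientation: [-93.7, 89.5, 30.5]
force: [1.3, -0.6, 1.5]
opening: 0.0442
```

```bash
python3 -c "
from p import *
plan(.5722,.1494,.12,-55);plan(.5722,.1494,.057,-55)"
```

```text
clock 2.08 pos [0.5509 0.1132 0.1419] jaw 124.1 j6 -87.4 F [ 1.3299 -0.6142  1.4961] open 0.0442 | rows 1 turn -0.9
[ 22.2 -37.7  18.1] -0.9
clock 2.08 pos [0.5509 0.1132 0.1419] jaw 124.1 j6 -87.4 F [ 1.3299 -0.6142  1.4961] open 0.0442 | rows 2 turn -0.9
[ 42.6 -18.6   9.1] -0.4
[ 42.6 -18.7   8.9] -0.4
```

>>> arm_command(commands=[20,-38,18,-1,35,0,0,0,0,35])

```text
clock: 2.33
tool_pos: [0.5734, 0.1537, 0.1193]
orientation: [-95.8, 89.6, 29.5]
force: [-1.0, -0.6, -0.1]
opening: 0.032
```

```bash
python3 -c "
from p import *
plan(.5722,.1494,.057,-55)
t,s=snapshot('top'),snapshot('scene')
cv2.imwrite('pics/kn.png',np.hstack([tile(t,(.5722,.1494),.078,.16,380),tile(s,(.5722,.1494),.078,.16,380)]))"
```

```text
clock 2.33 pos [0.5734 0.1537 0.1193] jaw 125.4 j6 -88.5 F [-1.0303 -0.5902 -0.111 ] open 0.0320 | rows 2 turn 0.4
[31.1  1.9 -1.4] 0.2
[31.1  1.9 -1.4] 0.2
```

View pics/kn.png

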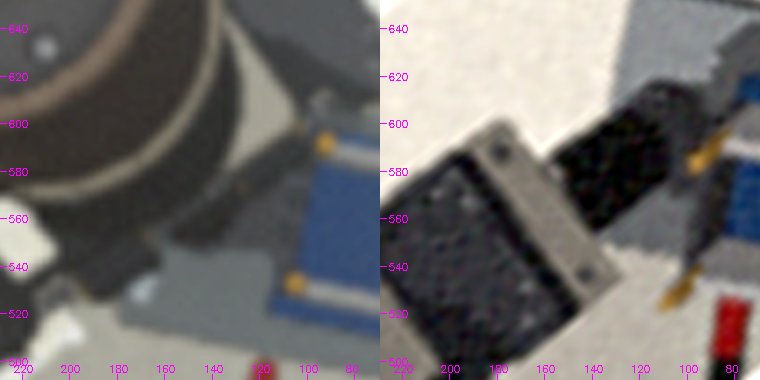

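The arm hides the knob from above. The scene half shows the knob bar clear under the open fingers. I go down and grip.

>>> arm_command(commands=[31,2,-1.5,0,35,30,2,-1.5,0,35,0,0,0,0,0,0,0,0,0,0,0,0,0,0,0])

```text
clock: 3.05
tool_pos: [0.5699, 0.1486, 0.0633]
orientation: [-72.3, 89.1, 52.6]
force: [2.7, 5.3, -20.7]
opening: 0.0138
```

```bash
python3 -c "
from p import *
plan(.5722,.1494,.057,-55);print(get_obs()['moment'])"
```

```text
clock 3.05 pos [0.5699 0.1486 0.0633] jaw 125.0 j6 -88.2 F [  2.7456   5.3486 -20.671 ] open 0.0138 | rows 1 turn -0.0
[ 6.3 -2.3 -0.7] -0.0
[ 1.4377 -1.0799  0.0703]
```

>>> arm_command(commands=[0,0,0,9,0,0,0,0,9,0,0,0,0,9,0,0,0,0,9,0,0,0,0,0,0])

```text
clock: 3.68
tool_pos: [0.5691, 0.1508, 0.0633]
orientation: [-27.0, 88.7, 60.5]
force: [4.3, 1.2, -17.1]
opening: 0.0137
```

```bash
python3 -c "
from p import *
plan(.5722,.1494,.063,79);print(get_obs()['moment']);needle()"
```

```text
clock 3.67 pos [0.5691 0.1508 0.0633] jaw 87.5 j6 -125.3 F [  4.2792   1.2149 -17.0566] open 0.0137 | rows 1 turn 8.5
[ 0.3 -3.2 -1.3] 8.5
[-0.2353 -1.8878 -0.1188]
top needle world deg -11.6 rel -12 rad 0.007 green at (np.float64(164.1363319386332), np.float64(45.171780567178054)) red c 140.18160998743463 129.7582789509951
scene needle world deg -4.9 rel -12 rad 0.123 green at (np.float64(163.38662810250892), np.float64(60.91767000739894)) red c 139.98850500400837 136.34982802761903
```

>>> arm_command(commands=[0,0,0,6,0,0,0,0,0,0,0,0,0,0,35,0,0,0,0,35,-50,0,0,0,35])

```text
clock: 4.4
tool_pos: [0.5677, 0.1489, 0.1146]
orientation: [-17.0, 88.7, 64.3]
force: [1.0, 0.2, 0.8]
opening: 0.0298
```

>>> arm_command(commands=[-55,0,0,0,35,-10,40,0,0,35,0,50,0,0,35,0,50,0,0,35])

```text
clock: 4.9
tool_pos: [0.4311, 0.1694, 0.1887]
orientation: [-31.4, 88.0, 49.7]
force: [-0.8, 1.5, 1.0]
opening: 0.0303
```

```bash
python3 -c "
from p import *
plan(.5403,-.2754,.15,-45)
needle()
t,s=snapshot('top'),snapshot('scene')
m=lambda c,z,sz:np.hstack([tile(t,c,z,sz,390),tile(s,c,z,sz,390)])
cv2.imwrite('pics/g2.png',np.vstack([m((.636,.017),.046,.08)[:300],m((.5722,.1494),.078,.12)[:300]]))"
```

```text
clock 4.90 pos [0.4311 0.1694 0.1887] jaw 81.2 j6 -144.5 F [-0.7629  1.4613  0.9933] open 0.0303 | rows 8 turn -53.8
[  3.6 -21.9 -53. ] -6.7
[  3.6 -15.6 -55.2] -6.7
[  3.6  -9.  -56.6] -6.7
[  3.6  -2.3 -57.3] -6.7
[  3.6   4.4 -57.2] -6.7
[  3.6  11.1 -56.3] -6.7
[  3.6  17.6 -54.6] -6.7
[  3.6  23.9 -52.1] -6.7
top needle world deg -11.0 rel -12 rad 0.017 green at (np.float64(163.7293488190004), np.float64(41.64556962025316)) red c 141.45565372096314 125.9275822331844
scene needle world deg -11.2 rel -12 rad 0.015 green at (np.float64(167.4698859396653), np.float64(55.8873254450485)) red c 141.74769676075726 136.16803351021898
```

View pics/g2.png

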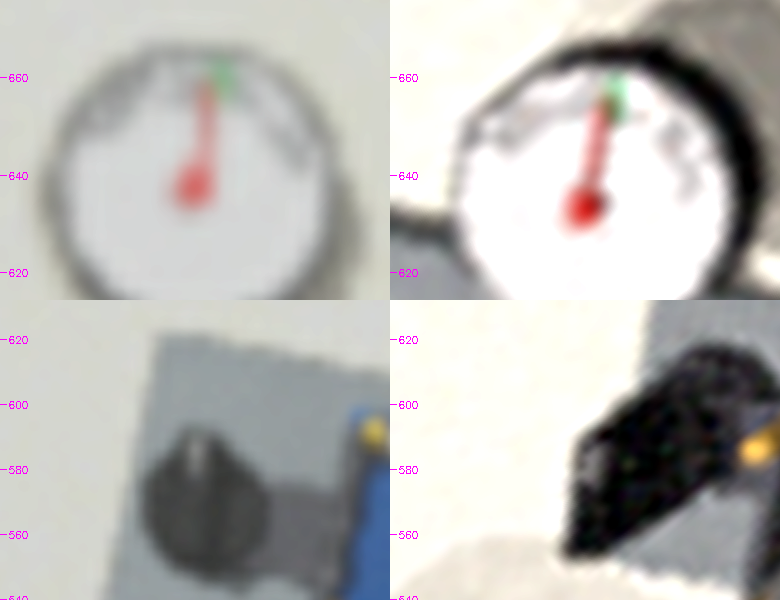

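The picture shows the needle just left of the middle of the green mark: tip (206,85) against mark (222,75) from above, and (607,103) against (613,95) in the scene view. That is within the mark, but about 2–3° anticlockwise, so I trim the knob about 3° clockwise.

```bash
python3 -c "
from p import *
plan(.569,.149,.11,81)"
```

```text
clock 5.10 pos [0.4318 0.1697 0.189 ] jaw 81.3 j6 -144.3 F [ 0.1674 -1.1095 -0.2661] open 0.0310 | rows 3 turn 0.3
[ 27.2 -45.8  -0.7] 0.1
[ 27.2 -45.8  -0.7] 0.1
[ 27.2 -45.8  -0.6] 0.1
```

>>> arm_command(commands=[10,-46,-1,0,35,32,-46,-1,0,35,35,-46,-1,0,35,0,0,0,0,35])

```text
clock: 5.6
tool_pos: [0.5792, 0.1479, 0.1151]
orientation: [-35.3, 87.6, 46.1]
force: [-0.9, -0.5, 0.4]
opening: 0.0309
```

```bash
python3 -c "
from p import *
plan(.569,.149,.066,81)"
```

```text
clock 5.60 pos [0.5792 0.1479 0.1151] jaw 81.4 j6 -130.8 F [-0.9014 -0.4644  0.372 ] open 0.0309 | rows 1 turn 0.4
[48.8 11.5 -2.2] 0.4
```

>>> arm_command(commands=[30,11,-2,0,35,19,0,0,0,35,0,0,0,0,0,0,0,0,0,0])

```text
clock: 6.1
tool_pos: [0.5732, 0.1492, 0.0667]
orientation: [-36.8, 87.3, 44.5]
force: [-3.4, 19.5, -4.5]
opening: 0.0158
```

```bash
python3 -c "
from p import *
plan(.569,.149,.066,78)"
```

```text
clock 6.10 pos [0.5732 0.1492 0.0667] jaw 81.2 j6 -131.4 F [-3.3921 19.4684 -4.5262] open 0.0158 | rows 1 turn 3.2
[ 0.6  4.1 -0.9] 3.2
```

>>> arm_command(commands=[0,0,0,0,0,0,0,0,3.5,0,0,0,0,0,0,0,0,0,0,35,0,0,0,0,35])

```text
clock: 6.72
tool_pos: [0.5742, 0.1512, 0.0691]
orientation: [-32.8, 87.1, 44.9]
force: [1.5, 0.0, 0.4]
opening: 0.0276
```

>>> arm_command(commands=[-50,0,0,0,35,-55,0,0,0,35,-10,40,0,0,35,0,50,0,0,35,0,50,0,0,35])

```text
clock: 7.35
tool_pos: [0.4339, 0.1778, 0.1878]
orientation: [-34.4, 86.6, 43.2]
force: [-0.8, 0.7, 0.2]
opening: 0.0306
```

```bash
python3 -c "
from p import *
plan(.5403,-.2754,.15,-45)
needle()
t,s=snapshot('top'),snapshot('scene')
for c in (t,s):
  im=tile_raw(c,(.636,.017),.046,.08,400).astype(int);red=im[...,2]-np.maximum(im[...,1],im[...,0]);g=im[...,1]-np.maximum(im[...,2],im[...,0])
  yy,xx=np.mgrid[:400,:400]
  # pivot = reddest blob; needle centroid in rows between
  p=np.where(red>.75*red.max());piv=np.array([p[1].mean(),p[0].mean()])
  for lo,hi in((35,60),(60,85),(85,105)):
    r=np.hypot(xx-piv[0],yy-piv[1]);m=(r>lo)&(r<hi)&(yy<piv[1])&(red>.3*red[(r>lo)&(r<hi)].max())
    v=np.array([(xx*m*red).sum()/(m*red).sum(),(yy*m*red).sum()/(m*red).sum()])-piv;print(lo,np.degrees(np.arctan2(-v[0],-v[1])).round(1),m.sum())
  r=np.hypot(xx-piv[0],yy-piv[1]);m=(r>80)&(r<140)&(yy<piv[1])&(g>.4*g[(r>80)&(r<140)].max());a=np.degrees(np.arctan2(-(xx-piv[0]),-(yy-piv[1])))[m];print('green',np.percentile(a,[5,50,95]))
"
```

```text
clock 7.35 pos [0.4339 0.1778 0.1878] jaw 77.6 j6 -149.1 F [-0.7944  0.6919  0.2413] open 0.0306 | rows 9 turn -57.4
[  2.7 -22.3 -46.8] -6.4
[  2.7 -16.9 -49. ] -6.4
[  2.7 -11.4 -50.6] -6.4
[  2.7  -5.7 -51.5] -6.4
[  2.7   0.1 -51.8] -6.4
[  2.7   5.8 -51.5] -6.4
[  2.7  11.5 -50.5] -6.4
[  2.7  17.  -48.9] -6.4
[  2.7  22.4 -46.8] -6.4
top needle world deg -17.1 rel -12 rad -0.09 green at (np.float64(160.41990950226244), np.float64(36.27058823529412)) red c 141.08202625522122 128.7415821328105
scene needle world deg -12.7 rel -12 rad -0.012 green at (np.float64(163.4185431760329), np.float64(53.45545329939299)) red c 139.94640315975954 145.75828420410653
35 -14.4 704
60 -11.7 785
85 -15.7 527
green [-18.9279 -12.3107  -5.745 ]
35 -13.7 697
60 -12.6 683
85 -10.9 506
green [-20.9024 -13.7263  -6.2505]
```

Needle and mark both read about −13° in the two views, so the stand is level. Next, the first pulley.

>>> arm_command(commands=[0,-22,-47,-6.4,45,0,-17,-49,-6.4,45,0,-11,-51,-6.4,45,0,-6,-51,-6.4,45,0,0,-52,-6.4,45])

```text
clock: 8.18
tool_pos: [0.5029, -0.0785, 0.1836]
orientation: [-70.6, 86.2, 40.5]
force: [0.7, 0.6, 0.8]
opening: 0.0393
```

>>> arm_command(commands=[0,6,-51,-6.4,45,3,11,-50,-6.4,45,3,17,-49,-6.4,45,0,10,-25,-6.4,45,0,0,0,0,45])

```text
clock: 8.8
tool_pos: [0.5565, -0.2683, 0.1716]
orientation: [-98.7, 86.3, 38.5]
force: [-0.1, -0.3, 0.3]
opening: 0.04
```

```bash
sed -i 's/    for i in range(n):/    print("toolx",R[:,0],"jawz",R[:,2])\n    for i in range(n):/' p.py; python3 -c "
from p import *
plan(.5403,-.2754,.10,-45)"
```

```text
clock 8.80 pos [ 0.5565 -0.2683  0.1716] jaw 137.1 j6 -31.8 F [-0.1407 -0.3188  0.2673] open 0.0400 | rows 2 turn 2.1
toolx [ 0.051   0.0405 -0.9979] jawz [-0.7329  0.6802 -0.0098]
[35.2 10.4  3.9] 1.1
[35.2 10.5  3.7] 1.1
```

>>> arm_command(commands=[33,10,4,1,45,33,10,4,1,45,0,0,0,0,45])

```text
clock: 9.18
tool_pos: [0.541, -0.2763, 0.1032]
orientation: [-97.2, 86.2, 37.5]
force: [0.4, 0.7, 0.1]
opening: 0.0393
```

```bash
python3 -c "
from p import *
plan(.5403,-.2754,.053,-45)"
```

```text
clock 9.18 pos [ 0.541  -0.2763  0.1032] jaw 134.8 j6 -32.5 F [0.3781 0.7397 0.1159] open 0.0393 | rows 1 turn -0.2
toolx [ 0.052   0.04   -0.9978] jawz [-0.7041  0.7101 -0.0083]
[50.1  3.2  1.6] -0.2
```

>>> arm_command(commands=[30,2,1,0,45,20,1,0.5,0,45,0,0,0,0,45])

```text
clock: 9.55
tool_pos: [0.5448, -0.2759, 0.0571]
orientation: [-102.0, 86.0, 32.9]
force: [0.0, -0.0, 1.1]
opening: 0.0396
```

>>> arm_command(commands=[0,0,0,0,0,0,0,0,0,0,0,0,0,0,0])

```text
clock: 9.93
tool_pos: [0.5469, -0.276, 0.0609]
orientation: [-104.4, 85.9, 30.5]
force: [0.1, -0.9, -2.5]
opening: 0.0192
```

```bash
python3 -c "
from p import *
plan(.5403,-.2754,.053,-45)"
```

```text
clock 9.93 pos [ 0.5469 -0.276   0.0609] jaw 134.8 j6 -32.2 F [ 0.1178 -0.9248 -2.5239] open 0.0192 | rows 1 turn -0.2
toolx [ 0.0619  0.0364 -0.9974] jawz [-0.7051  0.7088 -0.0179]
[7.5 4.8 5.3] -0.2
```

>>> arm_command(commands=[0,0,5,0,0,0,0,0,0,45,9,6,0,0,45,2,0,0,0,45])

```text
clock: 10.42
tool_pos: [0.54, -0.2765, 0.0497]
orientation: [-105.6, 85.8, 29.3]
force: [-0.4, 0.2, 0.1]
opening: 0.0383
```

```bash
python3 -c "
from p import *
plan(.5403,-.2754,.053,-45)
for i in range(4):snapshot('top')
plan(.5403,-.2754,.053,-45)
"
```

```text
clock 10.43 pos [ 0.54   -0.2765  0.0497] jaw 134.9 j6 -31.9 F [-0.4455  0.2312  0.1445] open 0.0383 | rows 1 turn -0.1
toolx [ 0.0639  0.0359 -0.9973] jawz [-0.7052  0.7087 -0.0197]
[-3.2 -1.2  0.4] -0.1
clock 10.62 pos [ 0.5409 -0.2764  0.0506] jaw 134.9 j6 -31.9 F [-1.074  -0.6182 -0.0299] open 0.0394 | rows 1 turn -0.1
toolx [ 0.065   0.0354 -0.9973] jawz [-0.7055  0.7084 -0.0208]
[-2.4 -0.5  1.1] -0.1
```

>>> arm_command(commands=[-1,0,0,0,0])

```text
clock: 10.75
tool_pos: [0.5409, -0.2765, 0.0517]
orientation: [-106.3, 85.8, 28.6]
force: [-0.5, -0.3, -1.2]
opening: 0.0337
```

```bash
python3 -c "
from p import *
for i in range(5):snapshot('top')
plan(.5477,.034,.13,-12)
"
```

```text
clock 11.00 pos [ 0.5405 -0.2762  0.0518] jaw 134.9 j6 -31.9 F [-1.7354  1.6353  2.4849] open 0.0198 | rows 6 turn -33.1
toolx [ 0.0646  0.0358 -0.9973] jawz [-0.7056  0.7084 -0.0203]
[-11.1 -38.2  35.5] -5.5
[-11.1 -41.5  31.7] -5.5
[-11.1 -44.3  27.5] -5.5
[-11.1 -46.8  23.2] -5.5
[-11.1 -48.8  18.6] -5.5
[-11.1 -50.3  13.8] -5.5
```

>>> arm_command(commands=[-55,0,0,0,0,-40,-25,25,-6,0,0,-46,36,-6,0,0,-49,30,-6,0,0,-52,24,-6,0])

```text
clock: 11.62
tool_pos: [0.5376, -0.069, 0.1554]
orientation: [-128.4, 85.8, 30.8]
force: [1.2, 0.0, -2.4]
opening: 0.0199
```

```bash
python3 -c "
from p import *
plan(.5477,.034,.13,-12)
"
```

```text
clock 11.62 pos [ 0.5376 -0.069   0.1554] jaw 159.1 j6 -32.3 F [ 1.2002  0.0271 -2.3935] open 0.0199 | rows 2 turn -8.9
toolx [ 0.0623  0.0372 -0.9974] jawz [-0.9335  0.3557 -0.0451]
[ 14.9 -49.2  14.2] -4.4
[ 14.9 -50.1  10.3] -4.4
```

>>> arm_command(commands=[0,-49,14,-4.5,0,12,-50,10,-4.5,0,8,0,0,0,0])

```text
clock: 12.0
tool_pos: [0.5471, 0.0403, 0.1402]
orientation: [-137.7, 85.7, 31.1]
force: [-0.8, -0.0, -2.2]
opening: 0.0195
```

```bash
python3 -c "
from p import *
for i in range(2):snapshot('top')
plan(.5477,.034,.0885,-12)
"
```

```text
clock 12.10 pos [0.5461 0.0376 0.1394] jaw 168.6 j6 -35.0 F [ 0.0344 -0.8496 -3.1393] open 0.0195 | rows 1 turn 0.6
toolx [ 0.0621  0.0377 -0.9974] jawz [-0.9787  0.198  -0.0535]
[50.7  5.8  0.4] 0.6
```

>>> arm_command(commands=[40,4,0,0,0,11,0,0,0,0])

```text
clock: 12.35
tool_pos: [0.5491, 0.034, 0.0886]
orientation: [-137.8, 85.7, 30.7]
force: [-2.9, -0.2, 3.6]
opening: 0.0201
```

```bash
python3 -c "
from p import *
for i in range(2):snapshot('top')
plan(.5477,.034,.0885,-12)
"
```

```text
clock 12.45 pos [0.5506 0.0346 0.0902] jaw 168.5 j6 -34.5 F [-0.1367  0.2014 -2.4254] open 0.0199 | rows 1 turn 0.5
toolx [ 0.0665  0.0384 -0.997 ] jawz [-0.9782  0.1996 -0.0576]
[1.5 1.2 2.8] 0.5
```

>>> arm_command(commands=[3,0,2,0,0,1,0,0,0,45,1,0,0,0,45,-50,0,0,0,45])

```text
clock: 12.95
tool_pos: [0.546, 0.0325, 0.1362]
orientation: [-138.8, 85.6, 29.7]
force: [1.1, 0.6, 0.7]
opening: 0.0382
```

```bash
cat >> p.py <<'E'
def orange(c,z=.078,size=.14,px=280):
    for n in("top","scene"):
        s=snapshot(n);im=tile_raw(s,c,z,size,px);h=cv2.cvtColor(im,cv2.COLOR_BGR2HSV)
        m=cv2.inRange(h,(3,120,50),(15,255,255));k,_,st_,ce=cv2.connectedComponentsWithStats(m)
        print(n,[(int(st_[i,4]),(c[0]+size/2-ce[i][1]*size/px).round(4),(c[1]+size/2-ce[i][0]*size/px).round(4)) for i in range(1,k) if st_[i,4]>15])
E
python3 -c "
from p import *
plan(.5477,.034,.0885,-12)
for i in range(4):
  orange(P['ways'],.106)
  for j in range(4): snapshot('top')
plan(.5477,.034,.0885,-12)
import pickle
t,s=snapshot('top'),snapshot('scene');pickle.dump((t,s),open('w1.pkl','wb'))
m=lambda c,z,sz:np.hstack([tile(t,c,z,sz,390),tile(s,c,z,sz,390)])
cv2.imwrite('pics/w1.png',m(P['ways'],.078,.16))
"
```

```text
clock 12.95 pos [0.546  0.0325 0.1362] jaw 168.4 j6 -34.7 F [1.1429 0.5856 0.7289] open 0.0382 | rows 1 turn 0.4
toolx [ 0.0665  0.0378 -0.9971] jawz [-0.9779  0.2008 -0.0576]
[47.7  0.6  1.4] 0.4
top []
scene [(143, np.float64(0.5814), np.float64(0.0366))]
top []
scene []
top []
scene [(231, np.float64(0.5798), np.float64(0.0373))]
top []
scene [(177, np.float64(0.5794), np.float64(0.0373))]
clock 14.15 pos [0.5481 0.0332 0.1386] jaw 168.4 j6 -34.7 F [ 0.4331  0.0903 -0.0542] open 0.0389 | rows 1 turn 0.4
toolx [ 0.073   0.04   -0.9965] jawz [-0.9776  0.2005 -0.0636]
[49.9  1.9  3.8] 0.4
```

```bash
cat >> p.py <<'E'
def linefit(s,c,yaw,z0=.078,ths=(-2.2,-2,-1.8,-.1,0,.1,1.8,2,2.2),roll=.005):
    y=np.radians(yaw);ex=np.array([np.cos(y),np.sin(y),0]);ey=np.array([-np.sin(y),np.cos(y),0]);ez=np.array([0,0,1.])
    w=np.asarray(s["world_to_cam"]);cam=-w[:3,:3].T@w[:3,3]
    b=s["frame"];h=cv2.cvtColor(b,cv2.COLOR_BGR2HSV);C=np.r_[c,z0];p0=proj(s,C)[0]
    m=cv2.inRange(h,(2,110,40),(16,255,255));v,u=np.nonzero(m);k=np.hypot(u-p0[0],v-p0[1])<25;print("centre px",p0.round(1),"cam side x",np.sign((cam-C)@ex),"orange n",k.sum(),"mean",u[k].mean().round(1) if k.any() else None,v[k].mean().round(1) if k.any() else None,"span",(u[k].min(),u[k].max(),v[k].min(),v[k].max()) if k.any() else None)
    for th in ths:  # th>0 turns line from z toward -y (rotation about +x)
        d=-np.sin(th)*ey+np.cos(th)*ez;o=C-roll*th*ey;sx=np.sign((cam-o)@ex)
        f=proj(s,[o+sx*.010*ex+r*d for r in(.009,.028)]);g=proj(s,[o+x*ex+.028*d for x in(-.01,.01)])
        print(th,"face",f.round(1).tolist(),"rim",g.round(1).tolist(),"rim faces cam",bool((cam-o)@d>.028))
E
python3 -c "
from p import *
import pickle
t,s=pickle.load(open('w1.pkl','rb'))
linefit(s,P['ways'],-12)
"
```

```text
centre px [237.3 193.5] cam side x 1.0 orange n 9 mean 244.2 193.1 span (np.int64(225), np.int64(261), np.int64(180), np.int64(213))
-2.2 face [[244.1, 193.7], [248.0, 193.4]] rim [[244.0, 189.3], [248.0, 193.4]] rim faces cam False
-2 face [[244.1, 193.4], [248.5, 192.2]] rim [[244.5, 188.1], [248.5, 192.2]] rim faces cam False
-1.8 face [[244.0, 193.1], [248.7, 191.0]] rim [[244.7, 186.9], [248.7, 191.0]] rim faces cam False
-0.1 face [[239.7, 193.6], [240.1, 189.4]] rim [[236.0, 185.2], [240.1, 189.4]] rim faces cam True
0 face [[239.3, 193.8], [239.2, 189.9]] rim [[235.1, 185.7], [239.2, 189.9]] rim faces cam True
0.1 face [[238.9, 194.0], [238.4, 190.5]] rim [[234.3, 186.3], [238.4, 190.5]] rim faces cam True
1.8 face [[234.6, 198.9], [229.7, 202.8]] rim [[225.7, 198.6], [229.7, 202.8]] rim faces cam True
2 face [[234.5, 199.3], [230.0, 203.7]] rim [[226.0, 199.5], [230.0, 203.7]] rim faces cam False
2.2 face [[234.5, 199.6], [230.5, 204.4]] rim [[226.5, 200.1], [230.5, 204.4]] rim faces cam False
```

```bash
python3 -c "
from p import *
import pickle
t,s=pickle.load(open('w1.pkl','rb'))
h=cv2.cvtColor(s['frame'],cv2.COLOR_BGR2HSV)
for v in range(180,210):
  for u in range(222,256):
    a=h[v,u]
    if 2<=a[0]<=17 and a[1]>90 and a[2]>40: print((u,v),a,end=' ')
big=lambda s,u,v:cv2.resize(s['frame'][v-30:v+30,u-38:u+38],None,fx=9,fy=9,interpolation=cv2.INTER_CUBIC)
cv2.imwrite('pics/w1s.png',cv2.convertScaleAbs(big(s,240,193),alpha=1.4))
"
```

```text
(235, 180) [ 16 130  43] (246, 192) [  9 166  46] (247, 192) [ 12 143  68] (248, 192) [  2 113  68] (245, 193) [  9 215  64] (246, 193) [ 11 200  69] (245, 194) [ 12 112  41]
```

View pics/w1s.png

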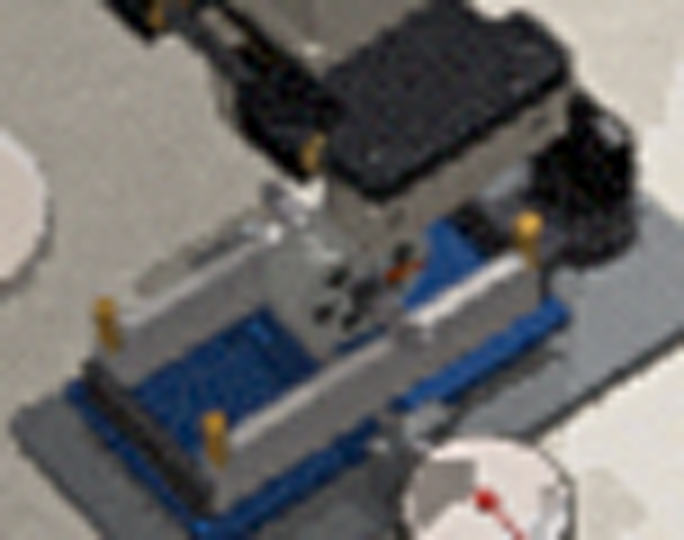

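The last crop shows the pulley on the edges with its orange line at (405,270), pointing toward the knob. That matches the prediction for a −2 rad turn, so the pulley swung and is a reject. I now work out where it rests and plan the grasp.

```bash
cat >> p.py <<'E'
EY=np.array([.208,.978]);EX=np.array([.978,-.208])
E
python3 -c "
from p import *
import pickle
t,s=pickle.load(open('w1.pkl','rb'))
for r in(0,.005,.01,.015): 
  print(r,proj(s,[np.r_[np.array(P['ways'])+EX*.044+EY*r,.078],np.r_[np.array(P['ways'])+EX*.01+EY*r,.078]]).round(1).tolist())
linefit(s,np.array([.5495,.034]),-12,ths=(-2.2,-2,-1.8,-1.6))
plan(.552,.044,.0885,-12)
"
```

```text
0 [[246.3, 202.8], [239.3, 195.6]]
0.005 [[247.6, 202.0], [240.6, 194.8]]
0.01 [[248.9, 201.1], [241.9, 194.0]]
0.015 [[250.2, 200.3], [243.2, 193.1]]
centre px [237.7 193.8] cam side x 1.0 orange n 9 mean 244.2 193.1 span (np.int64(225), np.int64(261), np.int64(180), np.int64(213))
-2.2 face [[244.5, 194.0], [248.5, 193.7]] rim [[244.5, 189.6], [248.5, 193.7]] rim faces cam False
-2 face [[244.5, 193.7], [249.0, 192.5]] rim [[244.9, 188.4], [249.0, 192.5]] rim faces cam False
-1.8 face [[244.4, 193.4], [249.2, 191.3]] rim [[245.1, 187.2], [249.2, 191.3]] rim faces cam False
-1.6 face [[244.2, 193.2], [249.1, 190.2]] rim [[245.1, 186.1], [249.1, 190.2]] rim faces cam False
clock 14.25 pos [0.5481 0.0332 0.1386] jaw 168.4 j6 -34.7 F [-1.5092 -0.6866  0.1327] open 0.0395 | rows 1 turn 0.4
toolx [ 0.0731  0.04   -0.9965] jawz [-0.9776  0.2005 -0.0637]
[50.7 -8.7  1.6] 0.4
```

>>> arm_command(commands=[36,-9,1,0,45,14,0,0,0,45])

```text
clock: 14.5
tool_pos: [0.5539, 0.0447, 0.0898]
orientation: [-140.2, 85.0, 28.3]
force: [-0.1, -0.9, -0.2]
opening: 0.0394
```

```bash
python3 -c "
from p import *
for i in range(3):snapshot('top')
plan(.551,.043,.0885,-12)
"
```

```text
clock 14.65 pos [0.5546 0.0444 0.0912] jaw 168.4 j6 -35.7 F [ 0.1753  0.8322 -0.4541] open 0.0396 | rows 1 turn 0.4
toolx [ 0.0777  0.0411 -0.9961] jawz [-0.9774  0.2004 -0.0679]
[2.4 2.3 3.5] 0.4
```

>>> arm_command(commands=[3,1,3,0,0])

```text
clock: 14.78
tool_pos: [0.5525, 0.0442, 0.089]
orientation: [-140.9, 84.9, 27.7]
force: [-0.5, -0.2, 0.8]
opening: 0.0344
```

```bash
python3 -c "
from p import *
for i in range(5):snapshot('top')
plan(.551,.043,.15,-12)
ry=np.radians(44.3);c=np.array(P['red']);e=np.array([-np.sin(ry),np.cos(ry)])
print('red cradles',c+e*.031,c-e*.031)
ry=np.radians(28);c=np.array(P['green']);e=np.array([-np.sin(ry),np.cos(ry)])
print('green cradles',c+e*.031,c-e*.031)
"
```

```text
clock 15.03 pos [0.5519 0.0441 0.0886] jaw 168.4 j6 -35.8 F [ 0.0823 -0.5324  1.6507] open 0.0202 | rows 2 turn 0.4
toolx [ 0.0784  0.0413 -0.9961] jawz [-0.9773  0.2003 -0.0686]
[-30.6  -1.1  -1.8] 0.2
[-30.6  -1.1  -1.8] 0.2
red cradles [0.3813 0.2972] [0.4247 0.2528]
green cradles [0.5174 0.4054] [0.5466 0.3506]
```

>>> arm_command(commands=[-58,0,0,0,0,-10,-40,10,-9.5,0,0,-48,20,-9.5,0,0,-48,24,-9.5,0])

```text
clock: 15.52
tool_pos: [0.4955, 0.1761, 0.1598]
orientation: [-169.1, 85.0, 28.3]
force: [0.3, 0.6, -1.6]
opening: 0.0198
```

```bash
python3 -c "
from p import *
plan(.4247,.2528,.14,44.3)
"
```

```text
clock 15.53 pos [0.4955 0.1761 0.1598] jaw -162.6 j6 -25.4 F [ 0.3486  0.5842 -1.5935] open 0.0198 | rows 3 turn -26.9
toolx [ 0.0771  0.0415 -0.9962] jawz [-0.9507 -0.2978 -0.086 ]
[  5.8 -31.4  15.4] -9.0
[  5.8 -33.4  10.3] -9.0
[  5.8 -34.6   5. ] -9.0
```

>>> arm_command(commands=[0,-32,15,-9.2,0,8,-34,10,-9.2,0,10,-35,5,-9.2,0])

```text
clock: 15.9
tool_pos: [0.4208, 0.2574, 0.14]
orientation: [163.3, 84.9, 29.3]
force: [0.8, -0.7, -2.0]
opening: 0.0199
```

```bash
python3 -c "
from p import *
for i in range(3):snapshot('top')
plan(.4247,.2528,.0545,44.3)
"
```

```text
clock 16.05 pos [0.4206 0.2571 0.1396] jaw -134.1 j6 -12.4 F [ 0.1618  0.0558 -2.4174] open 0.0197 | rows 2 turn 1.6
toolx [ 0.077   0.0426 -0.9961] jawz [-0.6929 -0.7161 -0.0842]
[42.5  1.9  3.7] 0.8
[42.5  2.   3.7] 0.8
```

>>> arm_command(commands=[60,4,7,1.5,0])

```text
clock: 16.18
tool_pos: [0.4261, 0.2558, 0.0829]
orientation: [167.0, 84.4, 31.4]
force: [1.8, 1.3, -4.3]
opening: 0.0196
```

```bash
python3 -c "
from p import *
for i in range(3):snapshot('top')
plan(.4247,.2528,.0555,44.3)
"
```

```text
clock 16.32 pos [0.4221 0.2494 0.0775] jaw -135.7 j6 -14.0 F [ 0.1846  0.4738 -1.0073] open 0.0199 | rows 1 turn 0.0
toolx [ 0.0732  0.0374 -0.9966] jawz [-0.7132 -0.6966 -0.0785]
[22.2 -1.2 -2.5] 0.0
```

>>> arm_command(commands=[22,-1,-3,0,0])

```text
clock: 16.45
tool_pos: [0.4273, 0.2545, 0.0585]
orientation: [163.7, 85.0, 27.9]
force: [-0.0, 0.2, -2.5]
opening: 0.0196
```

```bash
python3 -c "
from p import *
for i in range(4):snapshot('top');print(get_obs()['force'],get_obs()['tool_pos'])
plan(.4247,.2528,.0526,44.3)
"
```

```text
[-8.1711  8.5107  0.3333] [0.4266 0.2544 0.0558]
[-3.8207  2.4447 -1.1584] [0.4262 0.2544 0.0566]
[-1.0439  0.9718 -1.9704] [0.4263 0.2542 0.0572]
[ 0.2699  1.0962 -0.5589] [0.4264 0.2541 0.0575]
clock 16.65 pos [0.4264 0.2541 0.0575] jaw -135.7 j6 -14.3 F [ 0.2699  1.0962 -0.5589] open 0.0199 | rows 1 turn -0.0
toolx [ 0.0747  0.0389 -0.9964] jawz [-0.7134 -0.6961 -0.0807]
[ 4.7 -0.4  2.5] -0.0
```

>>> arm_command(commands=[4,-2,1,0,0])

```text
clock: 16.77
tool_pos: [0.4257, 0.2559, 0.0552]
orientation: [163.9, 85.0, 28.1]
force: [-3.6, 0.7, 4.3]
opening: 0.0198
```

```bash
python3 -c "
from p import *
for i in range(4):snapshot('top');print(get_obs()['force'],get_obs()['tool_pos'])
plan(.4247,.2528,.0526,44.3)
"
```

```text
[-1.9208  2.5364  2.3189] [0.4255 0.2561 0.0548]
[-1.7858  3.1044  3.3633] [0.4254 0.2561 0.0548]
[-1.7022  2.3302  4.9833] [0.4254 0.2561 0.0547]
[-2.4213  3.2375  6.0428] [0.4254 0.2562 0.0546]
clock 16.98 pos [0.4254 0.2562 0.0546] jaw -135.7 j6 -14.7 F [-2.4213  3.2375  6.0428] open 0.0199 | rows 1 turn 0.0
toolx [ 0.0766  0.0413 -0.9962] jawz [-0.7129 -0.6962 -0.0836]
[1.8 1.9 3. ] 0.0
```

>>> arm_command(commands=[2,-0.5,0,0,0,1,0,0,0,27,1,0,0,0,45,1,0,0,0,45])

```text
clock: 17.48
tool_pos: [0.4259, 0.2563, 0.0511]
orientation: [163.5, 85.0, 27.8]
force: [0.1, 0.2, 1.3]
opening: 0.037
```

```bash
python3 -c "
from p import *
for i in range(2):snapshot('top');print(get_obs()['force'],get_obs()['tool_pos'],get_obs()['opening'])
"
```

```text
[-0.6397 -0.2531 -0.3981] [0.4259 0.2563 0.0509] 0.03818903822095737
[ 0.0902 -0.1412  0.2251] [0.4259 0.2563 0.051 ] 0.038603518387228974
```

Lift clear and head back to the queue, checking the seated pulley numerically on the way.

>>> arm_command(commands=[-58,0,0,0,45,-55,0,0,0,45])

```text
clock: 17.82
tool_pos: [0.4153, 0.2492, 0.1614]
orientation: [159.7, 85.6, 24.0]
force: [1.5, 0.8, 1.0]
opening: 0.0395
```

```bash
python3 -c "
from p import *
plan(.4968,-.3196,.15,-45)
t,s=snapshot('top'),snapshot('scene')
import pickle;pickle.dump((t,s),open('r1.pkl','wb'))
linefit(s,np.array([.4255,.2560]),44.3,z0=.042,ths=(-2.2,-2,-1.8,-1.6,0),roll=0)
h=cv2.cvtColor(s['frame'],cv2.COLOR_BGR2HSV);p=proj(s,[[.4255,.256,.042]])[0].astype(int)
for v in range(p[1]-16,p[1]+16):
  for u in range(p[0]-16,p[0]+16):
    a=h[v,u]
    if 4<=a[0]<=17 and a[1]>100 and a[2]>40: print((u,v),a,end=' ')
"
```

```text
clock 17.82 pos [0.4153 0.2492 0.1614] jaw -135.7 j6 -13.9 F [1.4839 0.7927 0.964 ] open 0.0395 | rows 10 turn 89.3
toolx [ 0.0706  0.0314 -0.997 ] jawz [-0.7134 -0.697  -0.0724]
[-0.1 46.4 33.9] 8.9
[-0.1 51.1 26.3] 8.9
[-0.1 54.6 18. ] 8.9
[-0.1 56.7  9.4] 8.9
[-0.1 57.5  0.4] 8.9
[-0.1 56.8 -8.5] 8.9
[ -0.1  54.8 -17.2] 8.9
[ -0.1  51.5 -25.5] 8.9
[ -0.1  46.9 -33.2] 8.9
[ -0.1  41.2 -40.1] 8.9
centre px [252.4 141.4] cam side x -1.0 orange n 195 mean 250.5 142.3 span (np.int64(236), np.int64(266), np.int64(125), np.int64(156))
-2.2 face [[249.3, 141.0], [248.9, 140.0]] rim [[248.9, 140.0], [254.7, 139.7]] rim faces cam False
-2 face [[249.3, 140.5], [248.9, 138.4]] rim [[248.9, 138.4], [254.6, 138.1]] rim faces cam False
-1.8 face [[249.3, 140.1], [248.8, 137.0]] rim [[248.8, 137.0], [254.6, 136.7]] rim faces cam False
-1.6 face [[249.3, 139.6], [248.8, 135.7]] rim [[248.8, 135.7], [254.6, 135.4]] rim faces cam False
0 face [[249.5, 139.7], [249.6, 135.8]] rim [[249.6, 135.8], [255.5, 135.5]] rim faces cam True
(258, 127) [  4 128 100] (251, 129) [  5 107 124] (254, 129) [  4 139 125] (264, 130) [  4 108 128] (254, 133) [  4 119  86] (258, 133) [  6 106  65] (255, 138) [  4 154 103] (248, 139) [  5 143  57] (236, 143) [  4 116  90] (260, 143) [  4 158  66] (248, 145) [  4 185  66] (257, 145) [  4 251  67] (246, 146) [  4 240  68] (266, 148) [  4 117 126] (258, 149) [  4 255  67] (259, 149) [  4 199  68] (266, 149) [  4 113 124] (253, 150) [  5 240  68] (258, 150) [  4 255  66] (260, 150) [  5 101  63] (247, 151) [  4 221  68] (260, 151) [  4 118  65] (237, 153) [  5 210  73] (240, 154) [  4 142  70] (248, 154) [  5 255  66] (258, 154) [  4 255  67] (267, 154) [  4 102 127] (252, 155) [  4 207  75] (254, 155) [  4 224  66] (256, 155) [  4 220  59] (261, 155) [  4 182  59] (265, 155) [  5 101  78] (242, 156) [  4 145  67] (244, 156) [  4 149  70] (250, 156) [  5 104  71]
```

>>> arm_command(commands=[0,46,34,9,45,0,51,26,9,45,0,55,18,9,45,0,57,9,9,45,0,58,0,9,45])

```text
clock: 18.55
tool_pos: [0.4584, -0.0367, 0.1583]
orientation: [-150.4, 84.7, 28.1]
force: [1.2, -0.3, 0.0]
opening: 0.0398
```

>>> arm_command(commands=[0,57,-9,9,45,0,55,-17,9,45,0,52,-26,9,45,0,47,-33,9,45])

```text
clock: 19.05
tool_pos: [0.4844, -0.2739, 0.1497]
orientation: [-113.3, 84.6, 28.0]
force: [2.1, -0.4, 0.6]
opening: 0.0394
```

```bash
python3 -c "
from p import *
plan(.4968,-.3196,.10,-45)
needle()
t,s=snapshot('top'),snapshot('scene')
import pickle;pickle.dump((t,s),open('r1.pkl','wb'))
im=tile_raw(t,(.4255,.256),.047,.14,280);h=cv2.cvtColor(im,cv2.COLOR_BGR2HSV)
for r in h[20:270:12,20:270:10]: print(''.join('r' if (a[0]<8 or a[0]>172) and a[1]>110 else ('o' if a[0]<20 and a[1]>120 else ('#' if a[2]<70 else ('w' if a[2]>110 else '.'))) for a in r))
"
```

```text
clock 19.05 pos [ 0.4844 -0.2739  0.1497] jaw 141.2 j6 -24.5 F [ 2.1171 -0.3628  0.6389] open 0.0394 | rows 2 turn 6.2
toolx [ 0.0824  0.0438 -0.9956] jawz [-0.7786  0.6264 -0.0369]
[ 24.2  16.1 -18.2] 3.1
[ 24.2  15.  -19.1] 3.1
top needle world deg -16.2 rel -12 rad -0.073 green at (np.float64(160.74924806078835), np.float64(35.97562133924331)) red c 141.21433021806854 128.77049542759522
scene needle world deg -13.1 rel -12 rad -0.018 green at (np.float64(164.17980060684872), np.float64(54.28747290853923)) red c 140.21424697651716 144.9448316069201
wwwwwwwwwwwwwwwwwwwwwwwww
wwwwwwwwwwwwwwwwwwwwwwwww
wwwwwwwwwwrr.wwwwwwwwwwww
wwwwwwwwwrwww..wwwwwwwwww
wwwwwwwrr.ww.rrwwwwwwwwww
wwwwww..rr..rrrrwwwwwwwww
wwwwwr....rrrr..r.wwwwwww
wwwwrrr...#....#.r.wwwwww
wwrrww.r...w......rrwwwww
wrrwww.rrww.....#.rrrwwww
rwwww.rrw....w.#rrrrrr.ww
rww..rrw....w.##rrrrww..w
r..rrrr....w.##..rrww..rw
r.rrrrrrr...rr....r..rrrw
rrrrrrrrrr.rrrr....rrrrww
rrrrrrrrrrrrrrrrr..rrrwww
rrrrrrrrrrrrrwwwrrrrrwwww
rrrrrrrrrrrrwww.rrrwwwwww
rrrrrrrrrrrwww.rrrwwwwwww
rrrrrrrrrrwww.rrrwwwwwwww
wrrrrrrrrr...rrrwwwwwwwww
```

>>> arm_command(commands=[22,16,-18,3,45,24,15,-19,3,45])

```text
clock: 19.5
tool_pos: [0.4975, -0.3167, 0.1032]
orientation: [-108.6, 84.5, 27.0]
force: [0.7, 0.5, 0.4]
opening: 0.0397
```

```bash
python3 -c "
from p import *
for i in range(3):snapshot('top')
plan(.4968,-.3196,.0515,-45)
"
```

```text
clock 19.65 pos [ 0.4963 -0.3165  0.1019] jaw 135.6 j6 -25.1 F [-0.1535 -0.0966 -0.4432] open 0.0395 | rows 1 turn 0.6
toolx [ 0.0814  0.0445 -0.9957] jawz [-0.7138  0.6998 -0.0271]
[50.1  6.3 -1.1] 0.6
```

>>> arm_command(commands=[38,6,-1,0.5,45,12,0,0,0,45])

```text
clock: 19.9
tool_pos: [0.4988, -0.3173, 0.0537]
orientation: [-108.6, 84.5, 26.9]
force: [0.3, 0.0, 0.6]
opening: 0.0392
```

```bash
python3 -c "
from p import *
for i in range(3):snapshot('top')
plan(.4968,-.3196,.0515,-45)
"
```

```text
clock 20.05 pos [ 0.5004 -0.3183  0.0557] jaw 135.4 j6 -24.5 F [0.5736 0.3062 0.6088] open 0.0391 | rows 1 turn 0.4
toolx [ 0.088   0.0417 -0.9952] jawz [-0.7114  0.702  -0.0335]
[3.8 3.8 1.9] 0.4
```

>>> arm_command(commands=[5,4,2,0,45])

```text
clock: 20.18
tool_pos: [0.498, -0.3196, 0.0521]
orientation: [-111.5, 84.3, 24.1]
force: [-0.3, 0.1, -0.1]
opening: 0.0397
```

>>> arm_command(commands=[1,0,0,0,0])

```text
clock: 20.3
tool_pos: [0.498, -0.3195, 0.0517]
orientation: [-111.7, 84.3, 23.8]
force: [-0.1, -0.2, -0.4]
opening: 0.0338
```

```bash
python3 -c "
from p import *
for i in range(5):snapshot('top')
plan(.5477,.034,.15,-12)
"
```

```text
clock 20.55 pos [ 0.4981 -0.3196  0.0516] jaw 135.5 j6 -24.2 F [-0.474   1.814   5.1484] open 0.0201 | rows 7 turn -32.5
toolx [ 0.0911  0.0406 -0.995 ] jawz [-0.7123  0.7009 -0.0366]
[-11.3 -42.2  29.8] -4.6
[-11.3 -44.5  26.3] -4.6
[-11.3 -46.5  22.6] -4.6
[-11.3 -48.1  18.8] -4.6
[-11.3 -49.5  14.8] -4.6
[-11.3 -50.6  10.8] -4.6
[-11.3 -51.3   6.6] -4.6
```

>>> arm_command(commands=[-58,0,0,0,0,-38,-35,26,-5.5,0,0,-50,27,-5.5,0,0,-53,22,-5.5,0,0,-54,17,-5.5,0])

```text
clock: 21.18
tool_pos: [0.5255, -0.1105, 0.1609]
orientation: [-132.5, 84.3, 25.2]
force: [1.8, -0.0, -1.2]
opening: 0.0197
```

```bash
python3 -c "
from p import *
plan(.5477,.034,.14,-12)
"
```

```text
clock 21.18 pos [ 0.5255 -0.1105  0.1609] jaw 157.6 j6 -28.8 F [ 1.7913 -0.0188 -1.1994] open 0.0197 | rows 3 turn -10.4
toolx [ 0.0893  0.0421 -0.9951] jawz [-0.9225  0.3803 -0.0667]
[  9.6 -46.8  12. ] -3.5
[  9.6 -47.4   9.1] -3.5
[  9.6 -47.9   6.2] -3.5
```

>>> arm_command(commands=[0,-47,12,-3.5,0,12,-47,9,-3.5,0,14,-46,6,-3.5,0])

```text
clock: 21.55
tool_pos: [0.5472, 0.0375, 0.1437]
orientation: [-143.4, 84.2, 25.2]
force: [0.3, -0.4, -2.4]
opening: 0.02
```

```bash
python3 -c "
from p import *
for i in range(3):snapshot('top')
plan(.5485,.034,.090,-12)
"
```

```text
clock 21.70 pos [0.5468 0.0376 0.1429] jaw 168.6 j6 -35.5 F [ 0.2111  0.2621 -1.946 ] open 0.0198 | rows 1 turn 0.6
toolx [ 0.0897  0.0427 -0.9951] jawz [-0.9771  0.1972 -0.0796]
[52.6  6.4  1.8] 0.6
```

>>> arm_command(commands=[38,5,1,0.5,0,14,1,1,0,0])

```text
clock: 21.95
tool_pos: [0.549, 0.0342, 0.0908]
orientation: [-142.9, 84.2, 25.3]
force: [-0.2, -1.1, -0.7]
opening: 0.0197
```

```bash
python3 -c "
from p import *
for i in range(3):snapshot('top');print(get_obs()['force'],get_obs()['tool_pos'])
plan(.5485,.034,.0876,-12)
"
```

```text
[ 0.0448  0.4341 -2.991 ] [0.5492 0.0341 0.0902]
[-0.3042 -0.0499 -1.094 ] [0.5498 0.0343 0.0916]
[-0.2773  0.0808 -1.6984] [0.5505 0.0346 0.0928]
clock 22.10 pos [0.5505 0.0346 0.0928] jaw 168.1 j6 -35.5 F [-0.2773  0.0808 -1.6984] open 0.0198 | rows 1 turn 0.1
toolx [ 0.0944  0.0438 -0.9946] jawz [-0.9751  0.2055 -0.0835]
[4.9 1.3 2.3] 0.1
```

>>> arm_command(commands=[4,1,2,0,0])

```text
clock: 22.22
tool_pos: [0.5498, 0.0341, 0.0899]
orientation: [-143.6, 83.9, 24.6]
force: [-0.7, 0.5, -2.3]
opening: 0.0197
```

```bash
python3 -c "
from p import *
for i in range(3):snapshot('top');print(get_obs()['force'],get_obs()['tool_pos'])
plan(.5485,.034,.0876,-12)
"
```

```text
[ 0.2639 -0.2728 -1.5048] [0.5491 0.0339 0.0891]
[ 0.6005  0.1617 -1.2166] [0.549  0.034  0.0892]
[-0.5705 -0.6101 -1.893 ] [0.549  0.034  0.0893]
clock 22.38 pos [0.549  0.034  0.0893] jaw 168.1 j6 -35.5 F [-0.5705 -0.6101 -1.893 ] open 0.0198 | rows 1 turn 0.1
toolx [ 0.0954  0.0441 -0.9945] jawz [-0.975   0.2058 -0.0844]
[1.6 0.3 0.6] 0.1
```

>>> arm_command(commands=[2,0,0,0,0])

```text
clock: 22.5
tool_pos: [0.5495, 0.0341, 0.0883]
orientation: [-143.6, 83.9, 24.6]
force: [-3.8, -0.2, 10.0]
opening: 0.0201
```

```bash
python3 -c "
from p import *
for i in range(3):snapshot('top');print(get_obs()['force'],get_obs()['tool_pos'])
"
```

```text
[-4.8697 -0.0977  8.1247] [0.5495 0.0341 0.0882]
[-2.5921 -0.7418  7.2743] [0.5495 0.0341 0.0883]
[-3.7183 -0.93    7.2773] [0.5494 0.0341 0.0883]
```

>>> arm_command(commands=[2,0,0,0,0,2,0,0,0,24,1,0,0,0,45,1,0,0,0,45])

```text
clock: 23.15
tool_pos: [0.5514, 0.0347, 0.0856]
orientation: [-144.2, 83.7, 24.1]
force: [0.5, 0.2, 0.1]
opening: 0.0353
```

```bash
python3 -c "
from p import *
for i in range(2):snapshot('top');print(get_obs()['force'],get_obs()['tool_pos'],get_obs()['opening'])
s=snapshot('scene')
linefit(s,np.array([.549,.034]),-12,ths=(-2,-.1,0,.1,2))
h=cv2.cvtColor(s['frame'],cv2.COLOR_BGR2HSV)
print([((u,v),h[v,u].tolist()) for v in range(180,208) for u in range(224,254) if 2<=h[v,u][0]<=17 and h[v,u][1]>90 and h[v,u][2]>40])
"
```

```text
[ 0.9658  1.149  -0.3689] [0.5513 0.0347 0.0854] 0.03798721268705962
[ 1.2589 -0.4045 -0.2407] [0.5513 0.0346 0.0854] 0.038405907366157774
centre px [237.6 193.7] cam side x 1.0 orange n 0 mean None None span None
-2 face [[244.4, 193.6], [248.8, 192.4]] rim [[244.8, 188.3], [248.8, 192.4]] rim faces cam False
-0.1 face [[240.0, 193.8], [240.5, 189.6]] rim [[236.4, 185.4], [240.5, 189.6]] rim faces cam True
0 face [[239.6, 194.0], [239.6, 190.1]] rim [[235.5, 186.0], [239.6, 190.1]] rim faces cam True
0.1 face [[239.2, 194.2], [238.7, 190.7]] rim [[234.6, 186.5], [238.7, 190.7]] rim faces cam True
2 face [[234.8, 199.5], [230.3, 204.0]] rim [[226.3, 199.7], [230.3, 204.0]] rim faces cam False
[((237, 192), [17, 123, 54])]
```

>>> arm_command(commands=[-30,0,0,0,45,-58,0,0,0,45])

```text
clock: 23.55
tool_pos: [0.5397, 0.0298, 0.1698]
orientation: [-143.7, 84.3, 24.6]
force: [1.8, 0.7, 0.3]
opening: 0.0394
```

```bash
python3 -c "
from p import *
for i in range(22):
  s=snapshot('scene')
  if i%7==0:
    h=cv2.cvtColor(s['frame'],cv2.COLOR_BGR2HSV)
    print([((u,v),h[v,u].tolist()) for v in range(180,208) for u in range(224,254) if 2<=h[v,u][0]<=15 and h[v,u][1]>110 and h[v,u][2]>40])
t=snapshot('top');print(proj(t,[[.549,.034,.106],[.549,.034,.078]]))
h=cv2.cvtColor(t['frame'],cv2.COLOR_BGR2HSV)
print([((u,v),h[v,u].tolist()) for v in range(170,215) for u in range(240,280) if 2<=h[v,u][0]<=15 and h[v,u][1]>110 and h[v,u][2]>40])
plan(.549,.034,.089,-12)
"
```

```text
[((235, 186), [11, 116, 127]), ((236, 186), [10, 156, 129]), ((235, 187), [13, 127, 124]), ((236, 187), [11, 215, 133]), ((237, 187), [10, 169, 131]), ((236, 188), [10, 135, 117]), ((237, 188), [12, 221, 134]), ((238, 188), [10, 169, 130]), ((237, 189), [11, 139, 103]), ((238, 189), [11, 199, 87]), ((239, 189), [9, 137, 82]), ((238, 190), [14, 119, 75]), ((239, 190), [13, 241, 71]), ((240, 190), [11, 124, 70]), ((239, 191), [11, 186, 70]), ((240, 191), [12, 140, 62]), ((239, 192), [11, 184, 68]), ((240, 192), [10, 143, 50]), ((239, 193), [9, 181, 69])]
[((235, 186), [10, 112, 125]), ((236, 186), [10, 158, 131]), ((235, 187), [10, 130, 96]), ((236, 187), [12, 231, 130]), ((237, 187), [10, 170, 132]), ((236, 188), [11, 142, 113]), ((237, 188), [11, 207, 137]), ((238, 188), [11, 169, 136]), ((237, 189), [11, 145, 116]), ((238, 189), [11, 206, 126]), ((239, 189), [8, 133, 88]), ((238, 190), [11, 118, 84]), ((239, 190), [12, 211, 69]), ((240, 190), [12, 118, 69]), ((239, 191), [9, 178, 66]), ((240, 191), [12, 156, 59]), ((239, 192), [10, 198, 67]), ((240, 192), [12, 163, 50]), ((239, 193)
[... 761 characters left out ...]
, 188), [11, 137, 115]), ((237, 188), [11, 217, 133]), ((238, 188), [10, 172, 132]), ((237, 189), [11, 135, 117]), ((238, 189), [11, 211, 128]), ((239, 189), [9, 155, 84]), ((238, 190), [12, 112, 82]), ((239, 190), [11, 214, 75]), ((240, 190), [10, 113, 72]), ((239, 191), [10, 176, 68]), ((240, 191), [12, 123, 62]), ((239, 192), [10, 188, 68]), ((240, 192), [13, 168, 50]), ((239, 193), [13, 224, 65]), ((239, 194), [12, 113, 61])]
[[261.7038 192.0497]
 [261.7115 193.0877]]
[]
clock 24.70 pos [0.5413 0.0303 0.1711] jaw 168.2 j6 -35.5 F [-0.3618  0.5665 -0.7214] open 0.0398 | rows 2 turn 0.2
toolx [ 0.0954  0.0432 -0.9945] jawz [-0.9752  0.2044 -0.0847]
[41.3 -0.   0.1] 0.1
[41.3 -0.   0.1] 0.1
```

The line stayed on the upright prediction, (235,186)–(239,193), for over a second, so this pulley is sound. I regrasp it for the green rack.

>>> arm_command(commands=[58,0,0,0,45,24,0,0,0,45])

```text
clock: 24.95
tool_pos: [0.5516, 0.0347, 0.0906]
orientation: [-144.3, 83.6, 24.1]
force: [-0.3, 0.1, -0.8]
opening: 0.0396
```

```bash
python3 -c "
from p import *
import pickle
for i in range(3):t=snapshot('top')
plan(.549,.034,.0885,-12)
t=pickle.load(open('top0.pkl','rb'));print('bottle cap',back(t,[[184,132]],.17),'mid',back(t,[[190,140]],.1))
"
```

```text
clock 25.10 pos [0.5525 0.0349 0.0924] jaw 168.2 j6 -35.5 F [-0.2089 -0.2706  0.4747] open 0.0392 | rows 1 turn 0.2
toolx [ 0.1028  0.0452 -0.9937] jawz [-0.9748  0.2035 -0.0916]
[3.5 1.8 3.6] 0.2
bottle cap [[0.721  0.2535]] mid [[0.716  0.2504]]
```

>>> arm_command(commands=[4,2,3,0,45,1,0,0,0,0])

```text
clock: 25.35
tool_pos: [0.5506, 0.0341, 0.0891]
orientation: [-144.8, 83.4, 23.6]
force: [-0.5, -0.4, 0.5]
opening: 0.0342
```

```bash
python3 -c "
from p import *
for i in range(5):snapshot('top')
plan(.5466,.3506,.15,28)
"
```

```text
clock 25.60 pos [0.5512 0.0342 0.0893] jaw 168.2 j6 -35.6 F [ 0.5961 -1.4512  1.5208] open 0.0202 | rows 6 turn -39.8
toolx [ 0.1064  0.0461 -0.9933] jawz [-0.9746  0.203  -0.095 ]
[ -7.7 -52.1  10.5] -6.6
[ -7.7 -53.    4.4] -6.6
[ -7.7 -53.1  -1.7] -6.6
[ -7.7 -52.6  -7.8] -6.6
[ -7.7 -51.3 -13.9] -6.6
[ -7.7 -49.4 -19.7] -6.6
```

>>> arm_command(commands=[-58,0,0,0,0,-12,-52,10,-7,0,0,-58,4,-7,0,0,-58,-2,-7,0,0,-58,-8,-7,0])

```text
clock: 26.22
tool_pos: [0.5406, 0.2604, 0.1713]
orientation: [-172.8, 83.4, 24.0]
force: [1.6, 0.9, -2.1]
opening: 0.0202
```

```bash
python3 -c "
from p import *
plan(.5466,.3506,.14,28)
"
```

```text
clock 26.23 pos [0.5406 0.2604 0.1713] jaw -163.3 j6 -31.0 F [ 1.6014  0.8879 -2.0889] open 0.0202 | rows 2 turn -11.3
toolx [ 0.1044  0.0464 -0.9935] jawz [-0.9515 -0.286  -0.1133]
[ 18.  -42.1 -14. ] -5.6
[ 18.  -40.5 -18. ] -5.6
```

>>> arm_command(commands=[5,-42,-14,-5.6,0,18,-40,-18,-5.6,0,10,0,0,0,0])

```text
clock: 26.6
tool_pos: [0.5452, 0.3573, 0.1425]
orientation: [176.0, 83.4, 24.7]
force: [-0.2, -0.3, -1.2]
opening: 0.0195
```

```bash
python3 -c "
from p import *
for i in range(3):snapshot('top')
plan(.546,.350,.075,28)
"
```

```text
clock 26.75 pos [0.5451 0.3538 0.143 ] jaw -151.5 j6 -26.0 F [-0.3515  0.1548 -2.0343] open 0.0202 | rows 2 turn 0.5
toolx [ 0.104   0.0468 -0.9935] jawz [-0.8734 -0.4736 -0.1138]
[33.7  1.6  4.4] 0.2
[33.7  1.6  4.4] 0.2
```

>>> arm_command(commands=[55,3,9,0.5,0])

```text
clock: 26.88
tool_pos: [0.5475, 0.3517, 0.0921]
orientation: [178.0, 82.9, 25.9]
force: [0.1, 0.9, -3.0]
opening: 0.0199
```

```bash
python3 -c "
from p import *
for i in range(3):snapshot('top')
plan(.546,.350,.057,28)
"
```

```text
clock 27.02 pos [0.5432 0.3466 0.0857] jaw -152.1 j6 -26.9 F [-0.0623 -0.5413 -1.1913] open 0.0196 | rows 1 turn -0.1
toolx [ 0.1005  0.0423 -0.994 ] jawz [-0.8788 -0.4647 -0.1086]
[28.9 -2.  -0.9] -0.1
```

>>> arm_command(commands=[28,-2,-1,0,0])

```text
clock: 27.15
tool_pos: [0.5486, 0.3517, 0.0625]
orientation: [176.1, 83.3, 24.0]
force: [0.9, 0.3, -2.0]
opening: 0.02
```

```bash
python3 -c "
from p import *
for i in range(3):snapshot('top');print(get_obs()['force'],get_obs()['tool_pos'])
plan(.546,.350,.0533,28)
"
```

```text
[-6.4536  7.2336 -0.6243] [0.547  0.3508 0.0577]
[-2.0779  1.9044 -1.5048] [0.5466 0.3507 0.0587]
[-0.4055 -0.2145 -1.2072] [0.5468 0.3505 0.0596]
clock 27.30 pos [0.5468 0.3505 0.0596] jaw -152.1 j6 -27.3 F [-0.4055 -0.2145 -1.2072] open 0.0196 | rows 1 turn -0.1
toolx [ 0.1016  0.0433 -0.9939] jawz [-0.8787 -0.4645 -0.1101]
[6.2 0.1 1.6] -0.1
```

>>> arm_command(commands=[4,-2,1,0,0])

```text
clock: 27.42
tool_pos: [0.5464, 0.3526, 0.0579]
orientation: [175.7, 83.5, 23.5]
force: [-1.5, 0.8, -2.1]
opening: 0.0203
```

```bash
python3 -c "
from p import *
for i in range(3):snapshot('top');print(get_obs()['force'],get_obs()['tool_pos'])
plan(.546,.350,.0533,28)
"
```

```text
[ 0.1719  0.8028 -1.313 ] [0.546  0.3526 0.0572]
[0.8463 0.8992 0.8801] [0.546  0.3526 0.0571]
[-0.9501  1.1803  0.5183] [0.546  0.3526 0.057 ]
clock 27.57 pos [0.546  0.3526 0.057 ] jaw -152.1 j6 -27.6 F [-0.9501  1.1803  0.5183] open 0.0204 | rows 1 turn -0.1
toolx [ 0.1032  0.0449 -0.9937] jawz [-0.8784 -0.4645 -0.1122]
[3.6 2.3 1.6] -0.1
```

>>> arm_command(commands=[2.5,-0.5,0.5,0,0])

```text
clock: 27.7
tool_pos: [0.5461, 0.3535, 0.0557]
orientation: [176.0, 83.4, 23.9]
force: [-2.3, 0.8, 4.3]
opening: 0.02
```

```bash
python3 -c "
from p import *
for i in range(3):snapshot('top');print(get_obs()['force'],get_obs()['tool_pos'])
"
```

```text
[-2.0616  0.3626  6.2104] [0.546  0.3536 0.0555]
[-2.3291  1.0091  5.598 ] [0.546  0.3536 0.0555]
[-1.7079  0.7943  5.4236] [0.546  0.3536 0.0556]
```

Seated at the low end with about 6 N, so release in stages and lift away.

>>> arm_command(commands=[2,0,0,0,0,1.5,0,0,0,24,1,0,0,0,45,1,0,0,0,45])

```text
clock: 28.35
tool_pos: [0.547, 0.354, 0.0522]
orientation: [175.9, 83.3, 23.8]
force: [-1.3, -0.2, -0.1]
opening: 0.0351
```

>>> arm_command(commands=[-20,0,0,0,45,-58,0,0,0,45,-58,0,0,0,45,0,50,0,0,45,0,58,0,0,45])

```text
clock: 28.98
tool_pos: [0.5826, 0.2526, 0.191]
orientation: [174.6, 83.5, 22.9]
force: [1.0, 0.3, -0.7]
opening: 0.0397
```

```bash
python3 -c "
from p import *
print(get_obs()['clock'],get_obs()['tool_pos'],get_obs()['opening'])
t,s=snapshot('top'),snapshot('scene')
import pickle;pickle.dump((t,s),open('g1.pkl','wb'))
c=np.array([.546,.353])
for n,cam in(('top',t),('scene',s)):
  h=cv2.cvtColor(cam['frame'],cv2.COLOR_BGR2HSV);p=proj(cam,np.r_[c,.05])[0].astype(int)
  q=[(u,v) for v in range(p[1]-15,p[1]+15) for u in range(p[0]-15,p[0]+15) if 2<=h[v,u][0]<=16 and h[v,u][1]>100 and h[v,u][2]>40];print(n,q)
  linefit(cam,c,28,z0=.042,ths=(-.3,-.15,0,.15,.3),roll=0)
"
```

```text
28.975 [0.5826 0.2526 0.191 ] 0.03973282852444853
top [(158, 196), (157, 197), (158, 197), (159, 197), (158, 198), (159, 198), (158, 199), (159, 199), (160, 199), (159, 200), (160, 200)]
centre px [161.5 197.7] cam side x -1.0 orange n 8 mean 159.0 198.5 span (np.int64(158), np.int64(160), np.int64(197), np.int64(200))
-0.3 face [[161.4, 200.6], [158.2, 200.9]] rim [[158.2, 200.9], [155.2, 195.4]] rim faces cam True
-0.15 face [[161.8, 200.4], [159.3, 200.3]] rim [[159.3, 200.3], [156.3, 194.7]] rim faces cam True
0 face [[162.1, 200.2], [160.4, 199.6]] rim [[160.4, 199.6], [157.5, 194.0]] rim faces cam True
0.15 face [[162.5, 200.0], [161.6, 199.0]] rim [[161.6, 199.0], [158.7, 193.4]] rim faces cam True
0.3 face [[162.9, 199.8], [162.9, 198.3]] rim [[162.9, 198.3], [159.9, 192.8]] rim faces cam True
scene [(296, 135), (296, 136), (297, 136), (299, 136), (300, 136), (301, 136)]
centre px [298.  142.2] cam side x 1.0 orange n 5 mean 297.6 135.8 span (np.int64(296), np.int64(300), np.int64(135), np.int64(136))
-0.3 face [[301.3, 140.3], [302.1, 135.4]] rim [[296.2, 134.5], [302.1, 135.4]] rim faces cam True
-0.15 face [[301.3, 140.5], [301.9, 136.1]] rim [[296.0, 135.1], [301.9, 136.1]] rim faces cam True
0 face [[301.2, 140.8], [301.8, 136.9]] rim [[295.8, 136.0], [301.8, 136.9]] rim faces cam True
0.15 face [[301.2, 141.1], [301.6, 137.8]] rim [[295.6, 136.9], [301.6, 137.8]] rim faces cam True
0.3 face [[301.1, 141.4], [301.4, 138.9]] rim [[295.4, 138.0], [301.4, 138.9]] rim faces cam True
```

```bash
python3 -c "
from p import *
for i in range(6):snapshot('top')
needle()
t,s=snapshot('top'),snapshot('scene')
for n,c in(('scene',s),):
  p=proj(c,[[.4255,.256,.042]])[0];print('red pulley px',p)
im=tile_raw(s,(.4255,.256),.05,.12,240);h=cv2.cvtColor(im,cv2.COLOR_BGR2HSV)
for r in h[10:230:10,10:230:8]: print(''.join('r' if (a[0]<=6 or a[0]>172) and a[1]>110 else ('O' if a[0]<18 and a[1]>120 else ('#' if a[2]<70 else ('w' if a[2]>110 else '.'))) for a in r))
h=cv2.cvtColor(t['frame'],cv2.COLOR_BGR2HSV);m=cv2.inRange(h,(4,120,60),(14,255,255));k,_,st_,ce=cv2.connectedComponentsWithStats(m)
print([(int(st_[i,4]),ce[i].round(1).tolist()) for i in range(1,k) if st_[i,4]>4])
o=get_obs();print(o['clock'],o['force'],o['tool_pos']);close_job()
"
```

```text
top needle world deg -16.8 rel -12 rad -0.083 green at (np.float64(160.30787388298768), np.float64(36.110942505479684)) red c 141.10080338942404 128.41106758863265
scene needle world deg -13.4 rel -12 rad -0.025 green at (np.float64(164.14033589524624), np.float64(53.39292152955689)) red c 139.9117051730619 145.56582714050256
red pulley px [252.4374 141.3688]
wwwwwwwwwwwwwrrrr....rrrrr..
wwwwwwwwwwwwrrr...##rrrrrrr.
wwwwwwwwwwwrrrw...rrrrrrrrrr
wwwwwwwwwrrrr....rrrrrrrrrrr
wwwwwwwwrrrr..#rrrrrrrrrrrrr
wwwwwwwr..##rrrrrrrr##rrrrrr
wwwwwrrr...##rrrrr..##rrrrrr
wwwwrrrrr....#rr...#####rrrr
wwwrrr..rrr.###...###..#rrrr
wwrrr....rrr##...#...##rrrrr
rrr....#rrrr........#rrrrrr.
rr....rrrrr.......##rrrrrr..
r...#rrrr........###rrrrr...
r..#rrrr........#####rrr....
rrrrrrr.......#rr##..#rr..rr
rrrrrrrrr#...#rrrrr...##rrrr
...rrrrrrr...rrrrrrr...#rrrr
....rrrrrrrrrrrrrrrrr..rrrr.
.....rrrrrrrrrrrr...rrrrrr..
......rrrrrrrrr...w.rrrr...w
.......rrrrrrr.....rrrr.w...
........rrrrr....rrrrr......
[(24, [194.8, 79.5]), (23, [163.7, 80.4]), (5, [507.0, 141.4]), (7, [159.0, 198.3]), (11, [392.3, 221.9]), (9, [407.6, 236.1])]
29.575 [1.1605 0.0135 0.1488] [0.5821 0.2535 0.1901]
the job is handed in; nothing more can be done
```

The stand is level, both pulleys are checked and seated, and the job was handed in at 29.6 s. No verdict was reported.

- **Levelling:** I turned the knob in two steps until the needle stood on the green mark. The last needle readings were about −0.08 rad (top view) and −0.03 rad (scene view). After the trim the green mark itself read about −13° and the needle −11 to −16°, so it is on the mark, but the top-view reading is close to the edge.
- **End yellow cradle:** this pulley swung about 2 rad toward the knob, so it is a reject. It sits in a red cradle just as it came to rest. No orange showed from above. I could not check its line angle there, because the red rack confuses the colour test.
- **Other yellow cradle:** this pulley stayed upright for more than a second, so it is sound. It sits in the larger green rack with the line uppermost, within about 0.1–0.15 rad in both views.
- **Left alone:** the two spare pulleys showed no shift in the last picture. The other bench items were not checked one by one. The gripper was open and clear of everything at the end.

Two things went less cleanly. The first grasp of the first pulley was too shallow, and I mended it before lifting. The tool also tilted by about 6–7° over the job, so I set the pulleys down gently by feeling for contact force.

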